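# Change the scavenger cartridges

### The job

Before any cartridge goes in or out of the steel manifold, swing its yellow valve lever fully over to bypass, away from the robot; then lift every used, red-capped cartridge out of its socket and stand it upright in the blue tray. The fresh, white-capped cartridges have tipped over on the turntable: seat every one of them upright and fully home in a socket of its own, and when all are in, swing the lever fully back. Leave the other things on the bench alone and do not knock over the jar on the turntable or the bottles.

Things in the scene. Friction and masses are not known exactly. Their poses are not given: they have to be found in the camera images.
- manifold: Fixed steel block 120 (x) x 400 (y) x 85 mm high; origin: centre of its underside, x away from the robot, y to the left. Four sockets open upwards at y = +135, +65, -5, -75 mm, mouths 48 x 48 mm, 70 mm deep: a cartridge has 2 mm of play each side and ends with its body 2 mm proud of the top, so that only its cap can be held. Valve lever on top at y = -155 mm (housing 25 mm high).
- socket1 (a point): Centre of the floor of the socket at y = +135 mm (15 mm above the manifold's underside). Axes as the manifold's.
- socket2 (a point): Centre of the floor of the socket at y = +65 mm.
- socket3 (a point): Centre of the floor of the socket at y = -5 mm.
- socket4 (a point): Centre of the floor of the socket at y = -75 mm.
- valve (a joint): Valve lever angle in rad: 0 = in line, leaning 0.5 rad towards the manifold's -x (the robot); 1.0 = bypass, leaning 0.5 rad the other way. It stays where it is left and moves at the tip under about 1 to 2 N. Its pivot lies 107 mm above the manifold's underside on the line x = 0, and it is 60 mm from pivot to ball centre.
- valve_tip (a point): Centre of the yellow 26 mm ball at the end of the valve lever; moves with the lever.
- turntable: Turntable, 320 mm across, top 30 mm above the bench; the white platter spins freely about its centre at a touch. Origin: centre of its underside, on the bench.
- gel_jar: Low jar, 52 mm across and 45 mm high, 0.15 kg, standing at the middle of the turntable. Origin: centre of its underside.
- tray: Blue open tray for the used cartridges, 140 (x) x 200 (y) x 45 mm high, walls and floor about 4 mm, fixed. Origin: centre of its underside.
- wash_bottle: Bystander: upright bottle 54 mm across, 130 mm high. Origin: centre of its underside.
- tape_roll: Bystander: yellow roll of tape, 72 mm across, 19 mm high, lying flat. Origin: centre of its underside.
- screwdriver: Bystander: screwdriver, 160 mm long, lying.
- marker: Bystander: blue marker pen, 125 x 13 x 13 mm, lying along its x. Origin: centre of its underside.
- mouse: Bystander: computer mouse, 105 x 58 x 30 mm, on a blue mat.
- dye_vial: Bystander: small vial, 28 mm across, 50 mm high. Origin: centre of its underside.
- fresh1: Fresh cartridge (may be absent), pale grey, blue band, WHITE cap; starts tipped over on the turntable. Square body 44 x 44 x 72 mm, round cap 26 mm across and 24 mm high on top (96 mm in all, 0.12 to 0.22 kg). Origin: centre of the square body, 36 mm above its underside; z runs up through the cap, x and y square to the flats. Set down within 25 degrees of upright it rocks upright.
- fresh2: Fresh cartridge (may be absent), pale grey, blue band, WHITE cap; starts tipped over on the turntable. Square body 44 x 44 x 72 mm, round cap 26 mm across and 24 mm high on top (96 mm in all, 0.12 to 0.22 kg). Origin: centre of the square body, 36 mm above its underside; z runs up through the cap, x and y square to the flats. Set down within 25 degrees of upright it rocks upright.
- fresh3: Fresh cartridge (may be absent), pale grey, blue band, WHITE cap; starts tipped over on the turntable. Square body 44 x 44 x 72 mm, round cap 26 mm across and 24 mm high on top (96 mm in all, 0.12 to 0.22 kg). Origin: centre of the square body, 36 mm above its underside; z runs up through the cap, x and y square to the flats. Set down within 25 degrees of upright it rocks upright.
- fresh4: Fresh cartridge (may be absent), pale grey, blue band, WHITE cap; starts tipped over on the turntable. Square body 44 x 44 x 72 mm, round cap 26 mm across and 24 mm high on top (96 mm in all, 0.12 to 0.22 kg). Origin: centre of the square body, 36 mm above its underside; z runs up through the cap, x and y square to the flats. Set down within 25 degrees of upright it rocks upright.
- used1: Used cartridge, dark grey with a pale band and RED cap, at first standing in a socket (may be absent). Square body 44 x 44 x 72 mm, round cap 26 mm across and 24 mm high on top (96 mm in all, 0.12 to 0.22 kg). Origin: centre of the square body, 36 mm above its underside; z runs up through the cap, x and y square to the flats. Set down within 25 degrees of upright it rocks upright.
- used2: Used cartridge, dark grey with a pale band and RED cap, at first standing in a socket (may be absent). Square body 44 x 44 x 72 mm, round cap 26 mm across and 24 mm high on top (96 mm in all, 0.12 to 0.22 kg). Origin: centre of the square body, 36 mm above its underside; z runs up through the cap, x and y square to the flats. Set down within 25 degrees of upright it rocks upright.
- used3: Used cartridge, dark grey with a pale band and RED cap, at first standing in a socket (may be absent). Square body 44 x 44 x 72 mm, round cap 26 mm across and 24 mm high on top (96 mm in all, 0.12 to 0.22 kg). Origin: centre of the square body, 36 mm above its underside; z runs up through the cap, x and y square to the flats. Set down within 25 degrees of upright it rocks upright.
There are look-alikes about, which are no part of the job. Leave any orange look-alike of the fresh2 alone.

How it is judged:
On the way, in this order (a step that is already met when the one before it is completed fails the run):
1. valve lever fully over at bypass, while every used cartridge still stands in its socket and no fresh one is over the manifold (value of joint valve above 0.88 rad and height (world z) of each of used1, used2, used3 below 0.07 m and horizontal distance between each of used1, used2, used3 and manifold below 0.15 m and horizontal distance between each of fresh1, fresh2, fresh3, fresh4 and manifold above 0.15 m), for 0.1 s.
2. with the lever still at bypass, every used cartridge stands in the tray and every fresh one is fully home in a socket (value of joint valve above 0.88 rad and angle between each of fresh1, fresh2, fresh3, fresh4's own z axis and vertical below 0.09 rad and linear speed of each of fresh1, fresh2, fresh3, fresh4, used1, used2, used3 below 0.03 m/s and ((horizontal distance between fresh1 and socket1 below 0.008 m and z of fresh1 in the frame of socket1 below 0.042 m) or (horizontal distance between fresh1 and socket2 below 0.008 m and z of fresh1 in the frame of socket2 below 0.042 m) or (horizontal distance between fresh1 and socket3 below 0.008 m and z of fresh1 in the frame of socket3 below 0.042 m) or (horizontal distance between fresh1 and socket4 below 0.008 m and z of fresh1 in the frame of socket4 below 0.042 m)) and ((horizontal distance between fresh2 and socket1 below 0.008 m and z of fresh2 in the frame of socket1 below 0.042 m) or (horizontal distance between fresh2 and socket2 below 0.008 m and z of fresh2 in the frame of socket2 below 0.042 m) or (horizontal distance between fresh2 and socket3 below 0.008 m and z of fresh2 in the frame of socket3 below 0.042 m) or (horizontal distance between fresh2 and socket4 below 0.008 m and z of fresh2 in the frame of socket4 below 0.042 m)) and ((horizontal distance between fresh3 and socket1 below 0.008 m and z of fresh3 in the frame of socket1 below 0.042 m) or (horizontal distance between fresh3 and socket2 below 0.008 m and z of fresh3 in the frame of socket2 below 0.042 m) or (horizontal distance between fresh3 and socket3 below 0.008 m and z of fresh3 in the frame of socket3 below 0.042 m) or (horizontal distance between fresh3 and socket4 below 0.008 m and z of fresh3 in the frame of socket4 below 0.042 m)) and ((horizontal distance between fresh4 and socket1 below 0.008 m and z of fresh4 in the frame of socket1 below 0.042 m) or (horizontal distance between fresh4 and socket2 below 0.008 m and z of fresh4 in the frame of socket2 below 0.042 m) or (horizontal distance between fresh4 and socket3 below 0.008 m and z of fresh4 in the frame of socket3 below 0.042 m) or (horizontal distance between fresh4 and socket4 below 0.008 m and z of fresh4 in the frame of socket4 below 0.042 m)) and x of used1 in the frame of tray between -0.06 and 0.06 m and y of used1 in the frame of tray between -0.09 and 0.09 m and z of each of used1, used2, used3 in the frame of tray below 0.05 m and angle between each of used1, used2, used3's own z axis and vertical below 0.2 rad and x of used2 in the frame of tray between -0.06 and 0.06 m and y of used2 in the frame of tray between -0.09 and 0.09 m and x of used3 in the frame of tray between -0.06 and 0.06 m and y of used3 in the frame of tray between -0.09 and 0.09 m), for 0.2 s.
At the end, for the whole second after the job is handed in: The lever is back (within 0.12 rad of 0) after the change; every fresh cartridge is upright in one of the four sockets (within 0.09 rad, within 6 mm of the floor and 8 mm of the centre), every used cartridge stands upright inside the tray, all at rest (value of joint valve below 0.12 rad and angle between each of fresh1, fresh2, fresh3, fresh4's own z axis and vertical below 0.09 rad and linear speed of each of fresh1, fresh2, fresh3, fresh4, used1, used2, used3 below 0.03 m/s and ((horizontal distance between fresh1 and socket1 below 0.008 m and z of fresh1 in the frame of socket1 below 0.042 m) or (horizontal distance between fresh1 and socket2 below 0.008 m and z of fresh1 in the frame of socket2 below 0.042 m) or (horizontal distance between fresh1 and socket3 below 0.008 m and z of fresh1 in the frame of socket3 below 0.042 m) or (horizontal distance between fresh1 and socket4 below 0.008 m and z of fresh1 in the frame of socket4 below 0.042 m)) and ((horizontal distance between fresh2 and socket1 below 0.008 m and z of fresh2 in the frame of socket1 below 0.042 m) or (horizontal distance between fresh2 and socket2 below 0.008 m and z of fresh2 in the frame of socket2 below 0.042 m) or (horizontal distance between fresh2 and socket3 below 0.008 m and z of fresh2 in the frame of socket3 below 0.042 m) or (horizontal distance between fresh2 and socket4 below 0.008 m and z of fresh2 in the frame of socket4 below 0.042 m)) and ((horizontal distance between fresh3 and socket1 below 0.008 m and z of fresh3 in the frame of socket1 below 0.042 m) or (horizontal distance between fresh3 and socket2 below 0.008 m and z of fresh3 in the frame of socket2 below 0.042 m) or (horizontal distance between fresh3 and socket3 below 0.008 m and z of fresh3 in the frame of socket3 below 0.042 m) or (horizontal distance between fresh3 and socket4 below 0.008 m and z of fresh3 in the frame of socket4 below 0.042 m)) and ((horizontal distance between fresh4 and socket1 below 0.008 m and z of fresh4 in the frame of socket1 below 0.042 m) or (horizontal distance between fresh4 and socket2 below 0.008 m and z of fresh4 in the frame of socket2 below 0.042 m) or (horizontal distance between fresh4 and socket3 below 0.008 m and z of fresh4 in the frame of socket3 below 0.042 m) or (horizontal distance between fresh4 and socket4 below 0.008 m and z of fresh4 in the frame of socket4 below 0.042 m)) and x of used1 in the frame of tray between -0.06 and 0.06 m and y of used1 in the frame of tray between -0.09 and 0.09 m and z of each of used1, used2, used3 in the frame of tray below 0.05 m and angle between each of used1, used2, used3's own z axis and vertical below 0.2 rad and x of used2 in the frame of tray between -0.06 and 0.06 m and y of used2 in the frame of tray between -0.09 and 0.09 m and x of used3 in the frame of tray between -0.06 and 0.06 m and y of used3 in the frame of tray between -0.09 and 0.09 m); the robot touches nothing.
It fails at once if a bystander on the bench (wash bottle, tape roll, screwdriver, marker, mouse, dye vial) is moved more than 50 mm (distance of any of wash_bottle, tape_roll, screwdriver, marker, mouse, dye_vial from where it was at the start of the episode above 0.05 m).
It fails at once if the jar on the turntable, the wash bottle or the dye vial is knocked over (angle between any of gel_jar, wash_bottle, dye_vial's own z axis and vertical above 0.6 rad).
Of fresh1, fresh2, fresh3, fresh4 only 2 to 3 are there at a start; the rules pass over those that are not, and their reading is None.
Of used1, used2, used3 only 1 to 2 are there at a start; the rules pass over those that are not, and their reading is None.
At some moment in a run one of fresh1, fresh2, fresh3, fresh4 may be knocked a few centimetres aside while the robot is not near it.
It also fails if it takes over 210 s, if anything falls off the work surface, if the arm or the gripper's body presses on something with over 40 N, if the wrist force passes 120 N, or if a joint passes its speed limit or range.

### The arm

A 7-joint arm with a two-finger parallel gripper is mounted at the origin on the work surface. World frame = base frame: x ahead of the robot, y to its left, z up, the work surface at z = 0. Lengths are in m, angles in rad, forces in N, time in s.
With the tool pointing down it reaches from about 0.4 to 0.75 m from the base axis. Payload 19.5 kg.
Tool frame: the origin (TCP) lies at the very end of the fingers, on their centre line; the grasp point (between the pads) lies 19 mm behind it; y points along the fingers, x is the direction in which the jaws open and shut, and the axes are right-handed (so a half turn about y gives the same grasp; the last joint's range is limited). The gripper opens to 85 mm and grips with 20 to 120 N. Pads are 22 mm wide; open, the fingers measure 114 mm over their backs; the gripper's body (76 mm by 85 mm) begins 54 mm behind the grasp point. The pads swing forward as they close: fully open they stand 13 mm farther back than shut.
Start: joints at [-1.262, 0.707, -0.028, 1.485, 0.022, 0.951, -0.075], TCP at [0.198, 0.54, 0.195] pointing down, gripper open.
Joint ranges: [-2.71, 2.71], [-0.32, 2.16], [-1.57, 1.52], [0, 2.45], [-1.46, 4.6], [0, 2.02], [-2.83, 2.83]. Speed limits (rad/s): [1.89, 1.89, 2.57, 2.57, 3.01, 3.01, 3.01].

### API

Orientations are given as a unit quaternion [x, y, z, w].
In Python, from station import * gives the robot as it stands.
- The arm moves only by the tool send_rows, never from a script. Its argument "steps" is a list of rows, each a list of 7 numbers: the shift along the tool's x, y, z in mm, then the turn, a rotation vector about the tool's x, y, z in degrees, then the opening, from 0 (shut) to 1 (fully open). In form: [[dx, dy, dz, ax, ay, az, fingers], ...]. A call has 1 to 8 rows; each row is the pose to reach, as a shift and turn from the pose commanded when the call began, along the tool's axes at that moment; what a row does not reach only later rows make up. A row lasts 1/12 s, in which the tool goes at most 41.7 mm and 7.16 degrees, less where a joint would pass 70% of its speed; a pose out of reach is approached as far as the arm can. A call with a gripper value outside its range is refused whole. The fingers move at their own pace and stop on an object; "grip_force" is the grip in N (left out, the last holds). Time passes only in rows, so rows that repeat a pose let the fingers close. It gives the time, the measured TCP pose, the force and the opening at its end, in the units of the state.
- state(): the state, without advancing time (a new reading comes with each control period).
- grab_frame(name): name is "side" or "top"; returns (picture, depth): 400x640x3 uint8, blue, green, red; 400x640 float32, m along the optical axis (not along the pixel's ray), 0 where there is no reading.
- get_calibration(name): a dict with "fx", "fy", "cx", "cy" (pixels), "eye" and "attitude" of the camera in the world. Camera axes: x right, y up, looking along -z (the intrinsics and any distortion apply to the point x, -y, -z); pixel columns grow to the right and rows downward; lengths in m; the calibration is good to about 2 mm. A picture is of the moment at which its call begins. get_calibration takes no time and is no camera call.
- job_done(): hands the job in, once; it reports no verdict.
The state is a dict: "clock": time; "joint_pos": joint angles; "joint_vel": joint speeds; "effort": joint torques, N m; "eef_pos": TCP position; "orientation": TCP orientation; "ft_force": force on the tool from outside, world axes, zero at the start; "wrist_torque": the same for the moment, N m; "opening": opening from 0.0 (shut) to 1.0 (fully open).
Only numpy, scipy, OpenCV 4.12 (cv2) and the standard library are available. Lean on these libraries where they do the work, as an engineer would, in place of code of your own. Each camera call takes 0.05 s, during which the arm holds its last target.

## Working session

There is one attempt and no reset: what is moved stays moved. The work goes in short steps, Python scripts to look and compute and a tool call to move; the robot and the scene stay as the last step left them, time stands still between calls to the robot, and variables do not carry over. Pictures are saved under pics/ and viewed, and the job is handed in when it is done.

Besides the shell and the picture viewer there is one more tool, called after "Emit:" as name([rows], argument=value, ...), one row to a line, values as JSON. send_rows: Moves the arm, as the interface text tells. Its arguments: {"type":"object","properties":{"steps":{"type":"array","items":{"type":"array","items":{"type":"number"}}},"grip_force":{"type":"number"}},"required":["steps"]}

```bash
ls; mkdir -p pics; python3 - <<'E'
from station import *
import cv2,numpy as np
print(state())
for n in("side","top"):
    im,d=grab_frame(n); cv2.imwrite(f"pics/{n}0.png",im); np.save(f"{n}0.npy",d); print(n,get_calibration(n))
E
```

```text
pics
{'clock': 0.0, 'joint_pos': array([-1.261724  ,  0.70708644, -0.02760322,  1.48497971,  0.02200895,
        0.95089279, -0.07551477]), 'joint_vel': array([-2.80417301e-04,  9.51399803e-04, -6.29741133e-05, -5.91423356e-04,
        1.81179378e-03,  6.66928423e-04,  1.39627480e-04]), 'effort': array([-6.78913530e-04, -8.83194637e+01,  1.23476900e+00, -2.36141592e+01,
        1.69842644e-02,  6.92089641e-03, -2.25923088e-05]), 'eef_pos': array([0.19749364, 0.53970885, 0.19414166]), 'orientation': array([ 0.57980742,  0.40478169, -0.40537728, -0.57934826]), 'ft_force': array([-0.99435373, -0.18309135, -0.34426166]), 'wrist_torque': array([0.02576475, 0.02289961, 0.05973171]), 'opening': 0.9941060746826154}
side {'fx': 373.40937490442525, 'fy': 373.40937490442525, 'cx': 324.4456289279339, 'cy': 203.57714180635574, 'eye': array([ 0.25489885, -0.69748166,  0.73877173]), 'attitude': array([ 0.42472397, -0.05571174, -0.13319355,  0.89373667])}
top {'fx': 436.7333639434129, 'fy': 436.7333639434129, 'cx': 314.039343000405, 'cy': 204.41503609565555, 'eye': array([0.29155856, 0.03445096, 1.50166565]), 'attitude': array([ 0.04051002, -0.0462661 , -0.69589024,  0.71551042])}
```

View pics/top0.png

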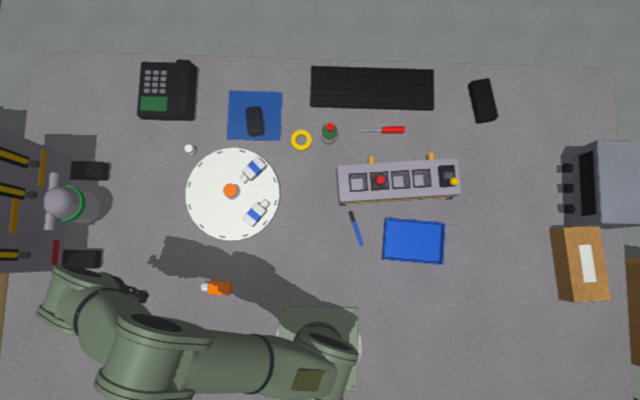

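View pics/side0.png

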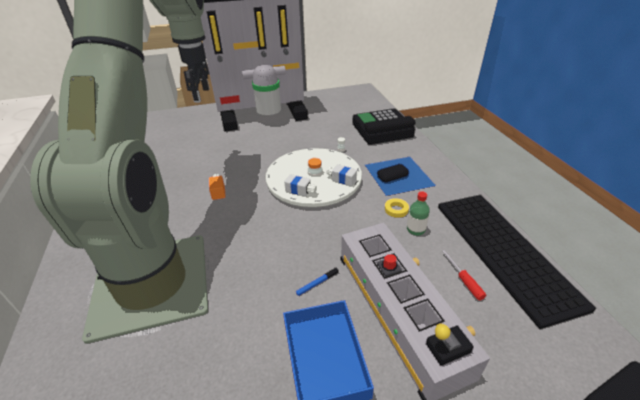

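The top view shows two fresh cartridges lying on the platter at about (254,168) and (257,212), and one red cap at (381,181) in socket 2. The lever ball is at (454,182) and the tray at (414,241). An orange decoy lies at (218,288). I'll build helpers and measure.

```bash
cat > h.py <<'E'
import numpy as np, cv2
from scipy.spatial.transform import Rotation as R
from station import *
def ray(n,u,v):
    c=get_calibration(n); u=np.asarray(u,float); v=np.asarray(v,float)
    return np.stack([(u-c['cx'])/c['fx'],-(v-c['cy'])/c['fy'],-np.ones_like(u)],-1)
def deproj(n,u,v,d):
    c=get_calibration(n); return R.from_quat(c['attitude']).apply((ray(n,u,v)*np.asarray(d)[...,None]).reshape(-1,3))+c['eye']
def atz(n,u,v,z):
    c=get_calibration(n); r=R.from_quat(c['attitude']).apply(ray(n,u,v).reshape(-1,3)); 
    return c['eye']+r*((z-c['eye'][2])/r[:,2])[:,None]
def proj(n,P):
    c=get_calibration(n); q=R.from_quat(c['attitude']).inv().apply(np.atleast_2d(P)-c['eye'])
    return np.stack([c['cx']-c['fx']*q[:,0]/q[:,2],c['cy']+c['fy']*q[:,1]/q[:,2]],-1)
def cloud(n,d):
    v,u=np.mgrid[0:400,0:640]; return deproj(n,u,v,d).reshape(400,640,3)
def grab(n,tag):
    im,d=grab_frame(n); cv2.imwrite(f"pics/{n}{tag}.png",im); np.save(f"{n}{tag}.npy",d); return im,d
def crop(im,x0,y0,x1,y1,s,fn):
    cv2.imwrite(fn,cv2.resize(im[y0:y1,x0:x1],None,fx=s,fy=s,interpolation=cv2.INTER_CUBIC))
E
python3 - <<'E'
from h import *
t=cv2.imread('pics/top0.png'); s=cv2.imread('pics/side0.png')
crop(t,180,140,290,250,5,'pics/c1.png'); crop(t,330,140,470,270,5,'pics/c2.png'); crop(s,330,210,500,400,3,'pics/c3.png'); crop(s,260,130,370,215,6,'pics/c4.png')
d=np.load('top0.npy'); P=cloud('top',d)
print('bench',P[260,300],P[60,350],'tt',P[220,215])
# manifold top: z near .085
m=np.abs(P[...,2]-.085)<.006; m[:, :330]=0; m[:,465:]=0; m[:140]=0;m[215:]=0
pts=P[m]; print(len(pts),np.median(pts[:,2]),cv2.minAreaRect((pts[:,:2]*1000).astype(np.float32)))
m=np.abs(P[...,2]-.045)<.006; m[:, :378]=0; m[:,450:]=0; m[:212]=0;m[270:]=0
pts=P[m]; print(len(pts),np.median(pts[:,2]),cv2.minAreaRect((pts[:,:2]*1000).astype(np.float32)))
E
```

```text
bench [ 0.28477323  0.06742606 -0.0012666 ] [ 1.00669068e+00 -9.09354153e-02 -2.92798729e-04] tt [0.41086082 0.35730056 0.03057736]
3095 0.0847793391475844 ((557.5853271484375, -253.5114288330078), (121.67313385009766, 401.5691833496094), 5.264246463775635)
259 0.04440190248531395 ((358.9049072265625, -314.2712097167969), (201.0315399169922, 140.11964416503906), 86.58164978027344)
```

View pics/c1.png

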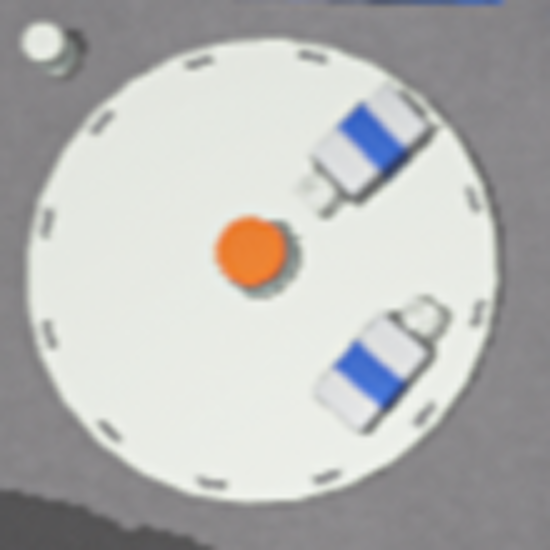

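View pics/c2.png

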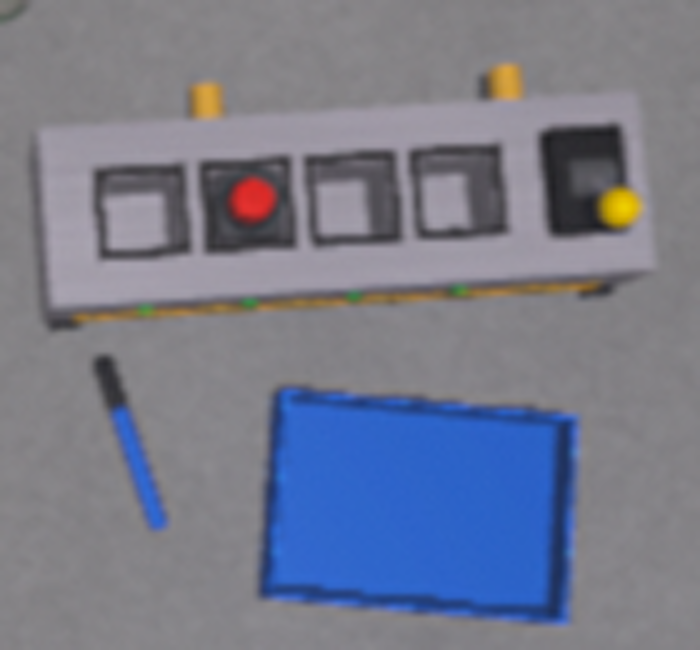

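View pics/c3.png

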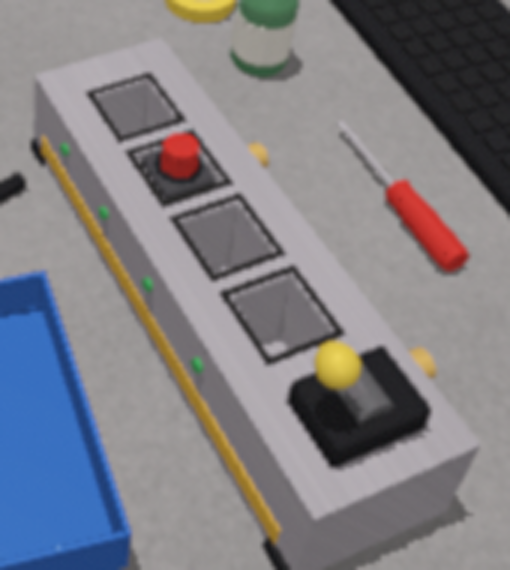

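View pics/c4.png

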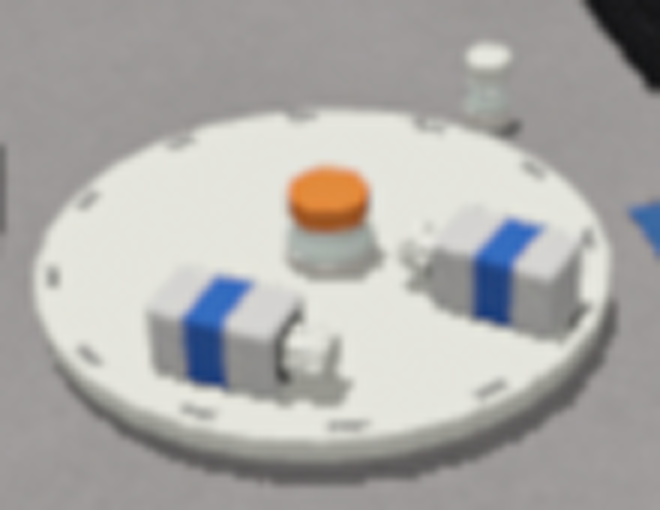

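```bash
cat >> h.py <<'E'
# manifold frame
MC=np.array([.5576,-.2535]); MY=np.radians(5.26)
def mani(x,y,z=0): c,s=np.cos(MY),np.sin(MY); return np.array([MC[0]+c*x-s*y,MC[1]+s*x+c*y,z])
def tri(pt,ps):
    A=[];b=[]
    for n,p in(('top',pt),('side',ps)):
        c=get_calibration(n); r=R.from_quat(c['attitude']).apply(ray(n,*p).reshape(-1,3))[0]; r/=np.linalg.norm(r)
        M=np.eye(3)-np.outer(r,r); A.append(M); b.append(M@c['eye'])
    return np.linalg.solve(sum(A),sum(b))
E
python3 - <<'E'
from h import *
st=state(); print(R.from_quat(st['orientation']).as_matrix().round(3))
t=cv2.imread('pics/top0.png'); s=cv2.imread('pics/side0.png')
def cen(im,lo,hi,box):
    h=cv2.cvtColor(im,cv2.COLOR_BGR2HSV); m=cv2.inRange(h,lo,hi); k=np.zeros_like(m); x0,y0,x1,y1=box; k[y0:y1,x0:x1]=m[y0:y1,x0:x1]
    v,u=np.nonzero(k); return u.mean(),v.mean(),len(u)
Y=((22,120,120),(35,255,255)); Rd=((0,150,100),(8,255,255))
a=cen(t,*Y,(440,170,465,195)); b=cen(s,*Y,(425,315,460,350)); print(a,b)
print('ball',tri(a[:2],b[:2]),'expected',mani(-28.8e-3,-.155,.1597))
a=cen(t,*Rd,(370,170,395,195)); b=cen(s,*Rd,(380,250,400,272)); print(a,b)
print('cap',tri(a[:2],b[:2]),'exp',mani(0,.065,.1))
for i,y in enumerate((.135,.065,-.005,-.075)): print('socket',i+1,mani(0,y),proj('top',mani(0,y,.085)),proj('side',mani(0,y,.085)))
P=cloud('top',np.load('top0.npy'))
m=(abs(P[...,2]-.03)<.004); m[:140]=0;m[250:]=0;m[:,:175]=0;m[:,290:]=0
q=P[m][:,:2]*1000; print('tt',cv2.minEnclosingCircle(q.astype(np.float32)))
# fresh bodies: z ~ .074
m=(abs(P[...,2]-.074)<.006); m[:140]=0;m[250:]=0;m[:,:235]=0;m[:,290:]=0
n,l,stt,c=cv2.connectedComponentsWithStats(m.astype(np.uint8))
for i in range(1,n):
    if stt[i,4]>40: q=P[l==i]; print(c[i],stt[i,4],q.mean(0),cv2.minAreaRect((q[:,:2]*1000).astype(np.float32)))
for nm,px in(('bottle',(329,132)),('tape',(301,140)),('vial',(190,150)),('marker',(356,228)),('orange',(218,288)),('jar',(231,190))): print(nm,P[px[1],px[0]])
E
```

```text
[[ 0.344 -0.    -0.939]
 [ 0.939 -0.001  0.344]
 [-0.001 -1.    -0.   ]]
(np.float64(453.5), np.float64(180.76), 50) (np.float64(442.0053475935829), np.float64(331.14973262032083), 187)
ball [ 0.54446467 -0.40871375  0.15779943] expected [ 0.54313097 -0.41048754  0.1597    ]
(np.float64(379.94117647058823), np.float64(179.47058823529412), 51) (np.float64(389.62), np.float64(261.32666666666665), 150)
cap [ 0.55270759 -0.18744428  0.09808728] exp [ 0.5516411  -0.18877372  0.1       ]
socket 1 [ 0.54522382 -0.11906849  0.        ] [[358.51097378 181.94650996]] [[374.72188177 245.38076757]]
socket 2 [ 0.5516411  -0.18877372  0.        ] [[379.66839181 180.63021277]] [[389.05644621 265.68090086]]
socket 3 [ 0.55805838 -0.25847894  0.        ] [[400.78955208 179.31617134]] [[405.18997092 288.52866185]]
socket 4 [ 0.56447566 -0.32818417  0.        ] [[421.87454772 178.00437988]] [[423.48377756 314.43574224]]
tt ((521.0647583007812, 320.6468200683594), 183.24951171875)
[253.80073801 167.66051661] 271 [0.58535776 0.22874502 0.07367637] ((585.5783081054688, 229.19371032714844), (45.29922866821289, 70.89849090576172), 45.56940841674805)
[254.26258993 213.83453237] 278 [0.43123071 0.22037774 0.07410991] ((431.2696838378906, 220.21163940429688), (44.805850982666016, 72.05168914794922), 50.25924301147461)
bottle [ 0.70684954 -0.01744068  0.10042121]
tape [0.70389938 0.07686971 0.00260605]
vial [0.64529053 0.45124324 0.04805091]
marker [ 0.39810136 -0.12022198  0.01699757]
orange [0.18649138 0.33273922 0.04171454]
jar [0.50833578 0.30089264 0.07211155]
```

```bash
cat >> h.py <<'E'
import math
def Rdown(yaw):  # jaw x along yaw(deg), tool y down
    c,s=math.cos(math.radians(yaw)),math.sin(math.radians(yaw)); x=np.array([c,s,0]); y=np.array([0,0,-1.]); return R.from_matrix(np.stack([x,y,np.cross(x,y)],1))
def yawof(Rr): m=Rr.as_matrix(); return math.degrees(math.atan2(m[1,0],m[0,0]))
def plan(wps,slow=41.7):
    """wps: list of (pos, Rot|None, fingers[,slow]) """
    st=state(); p=st['eef_pos'].copy(); r=R.from_quat(st['orientation'])
    print('now',p.round(4),'yaw %.1f'%yawof(r),'op %.2f'%st['opening'],'t %.1f'%st['clock'],'F',st['ft_force'].round(1))
    for w in wps:
        tp=np.array(w[0],float); tr=w[1] if w[1] is not None else r; f=w[2]; sp=w[3] if len(w)>3 else 38
        tv=(r.inv()*tr).as_rotvec(degrees=True)
        n=max(np.linalg.norm(tp-p)/sp,np.linalg.norm(tv)/6.9,1); k=max(1,math.ceil(n/7))
        p0=p.copy(); r0=r
        for i in range(1,k+1):
            tpi=p0+(tp-p0)*i/k; tri_=r0*R.from_rotvec(tv*i/k,degrees=True)
            d=np.round(r.inv().apply(tpi-p)*1000,1); a=np.round((r.inv()*tri_).as_rotvec(degrees=True),1)
            nn=math.ceil(n/k)
            print(nn,'x',[float(q) for q in d]+[float(q) for q in a]+[f])
            p=p+r.apply(d/1000); r=r*R.from_rotvec(a,degrees=True)
E
python3 - <<'E'
from h import *
D=Rdown(5.3)
plan([((.45,.1,.26),Rdown(40),0),((*mani(-.075,-.155)[:2],.21),D,0),((*mani(-.075,-.155)[:2],.148),D,0)])
E
```

```text
now [0.1975 0.5397 0.1942] yaw 69.9 op 1.00 t 0.1 F [ 0.6 -0.2 -0.5]
5 x [-326.3, -65.5, -388.2, 0.0, 29.9, -0.1, 0]
6 x [-294.8, 49.8, -424.6, -0.0, 34.7, 0.0, 0]
1 x [-0.0, 62.0, -0.0, -0.0, 0.0, 0.0, 0]
```

```bash
sed -i 's/n=max(np.linalg.norm(tp-p)\/sp/n=max(np.linalg.norm(tp-p)*1000\/sp/; s/print(nn,/print(nn+1,/' h.py
python3 - <<'E'
from h import *
D=Rdown(5.3)
plan([((.45,.1,.26),Rdown(40),0),((*mani(-.075,-.155)[:2],.21),D,0),((*mani(-.075,-.155)[:2],.148),D,0)])
E
```

```text
now [0.1975 0.5397 0.1942] yaw 69.9 op 1.00 t 0.1 F [ 0.6 -0.2 -0.5]
8 x [-163.1, -32.7, -194.1, 0.0, 15.0, -0.0, 0]
8 x [-107.4, -32.8, -229.8, 0.0, 14.9, -0.0, 0]
8 x [-147.4, 25.2, -212.3, 0.0, 17.4, -0.0, 0]
8 x [-77.1, 25.3, -246.5, 0.0, 17.3, -0.0, 0]
3 x [0.0, 62.0, 0.0, 0.0, 0.0, -0.0, 0]
```

Emit:
send_rows([
  [-163,-33,-194,0,15,0,0],
  [-163,-33,-194,0,15,0,0],
  [-163,-33,-194,0,15,0,0],
  [-163,-33,-194,0,15,0,0],
  [-163,-33,-194,0,15,0,0],
  [-163,-33,-194,0,15,0,0],
  [-163,-33,-194,0,15,0,0],
  [-163,-33,-194,0,15,0,0],
])

```text
clock: 0.77
eef_pos: [0.3253, 0.3181, 0.228]
orientation: [0.628, 0.325, -0.324, -0.628]
ft_force: [0.2, 0.3, 0.2]
opening: -0.001
```

Emit:
send_rows([
  [-107,-33,-230,0,15,0,0],
  [-107,-33,-230,0,15,0,0],
  [-107,-33,-230,0,15,0,0],
  [-107,-33,-230,0,15,0,0],
  [-107,-33,-230,0,15,0,0],
  [-107,-33,-230,0,15,0,0],
  [-107,-33,-230,0,15,0,0],
  [-107,-33,-230,0,15,0,0],
])

```text
clock: 1.43
eef_pos: [0.4514, 0.0988, 0.2605]
orientation: [0.665, 0.24, -0.24, -0.665]
ft_force: [0.4, 0.7, 0.5]
opening: 0.003
```

Emit:
send_rows([
  [-147,25,-212,0,17.4,0,0],
  [-147,25,-212,0,17.4,0,0],
  [-147,25,-212,0,17.4,0,0],
  [-147,25,-212,0,17.4,0,0],
  [-147,25,-212,0,17.4,0,0],
  [-147,25,-212,0,17.4,0,0],
  [-147,25,-212,0,17.4,0,0],
  [-147,25,-212,0,17.4,0,0],
])

```text
clock: 2.1
eef_pos: [0.4736, -0.158, 0.2348]
orientation: [0.694, 0.137, -0.137, -0.694]
ft_force: [0.1, -0.6, 0.1]
opening: -0.001
```

Emit:
send_rows([
  [-77,25,-246,0,17.3,0,0],
  [-77,25,-246,0,17.3,0,0],
  [-77,25,-246,0,17.3,0,0],
  [-77,25,-246,0,17.3,0,0],
  [-77,25,-246,0,17.3,0,0],
  [-77,25,-246,0,17.3,0,0],
  [-77,25,-246,0,17.3,0,0],
  [-77,25,-246,0,17.3,0,0],
])

```text
clock: 2.77
eef_pos: [0.497, -0.4138, 0.209]
orientation: [-0.706, -0.031, 0.032, 0.707]
ft_force: [0.1, -0.1, -0.7]
opening: 0.001
```

Emit:
send_rows([
  [0,61,0,0,0,0,0],
  [0,61,0,0,0,0,0],
  [0,61,0,0,0,0,0],
])

```text
clock: 3.02
eef_pos: [0.4969, -0.4091, 0.1458]
orientation: [-0.704, -0.032, 0.034, 0.708]
ft_force: [-0.1, 0.0, 0.3]
opening: 0.002
```

Emit:
send_rows([
  [12,0,0,0,0,0,0],
  [24,0,0,0,0,0,0],
  [36,0,0,0,0,0,0],
  [48,0,0,0,0,0,0],
  [58,0,0,0,0,0,0],
  [66,0,0,0,0,0,0],
  [70,0,0,0,0,0,0],
  [70,0,0,0,0,0,0],
])

```text
clock: 3.68
eef_pos: [0.568, -0.4053, 0.1506]
orientation: [0.706, 0.033, -0.032, -0.706]
ft_force: [-0.8, 0.1, -1.1]
opening: 0.003
```

```bash
python3 - <<'E'
from h import *
print(state()['ft_force'])
s,d=grab('side','1'); t,d=grab('top','1')
crop(s,380,270,500,400,4,'pics/c5.png'); crop(t,420,140,480,210,7,'pics/c6.png')
E
```

```text
[-0.76150605  0.07831136 -1.11415723]
```

View pics/c5.png

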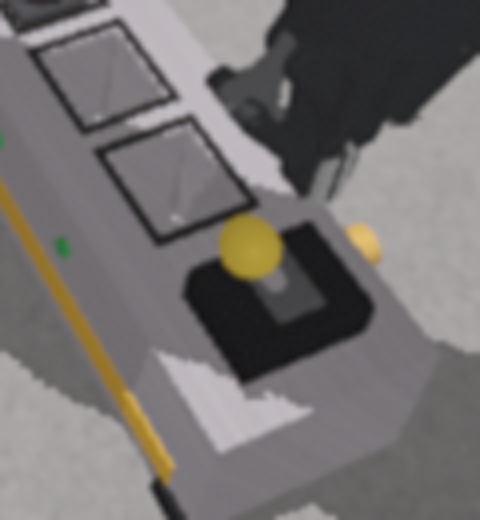

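```bash
python3 - <<'E'
from h import *
st=state();p=st['eef_pos'];print(p,R.from_quat(st['orientation']).as_matrix().round(3))
print(proj('side',p),proj('top',p), 'ball0',proj('side',mani(-.0288,-.155,.1597)),'ball1',proj('side',mani(.0288,-.155,.1597)),proj('side',mani(.0,-.155,.167)))
E
```

```text
[ 0.56652951 -0.40634305  0.15033655] [[ 0.996  0.    -0.091]
 [ 0.091 -0.     0.996]
 [ 0.    -1.    -0.   ]]
[[451.78093356 329.04454052]] [[451.87941338 174.29385655]] ball0 [[442.12014334 331.6165807 ]] ball1 [[469.58841674 320.45291647]] [[456.91028369 323.57087472]]
```

View pics/side1.png

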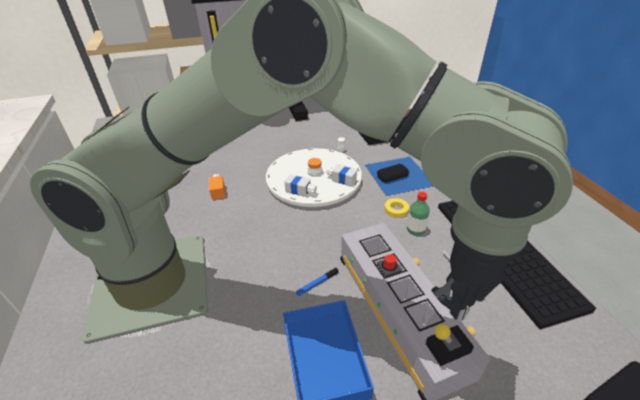

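View pics/top1.png

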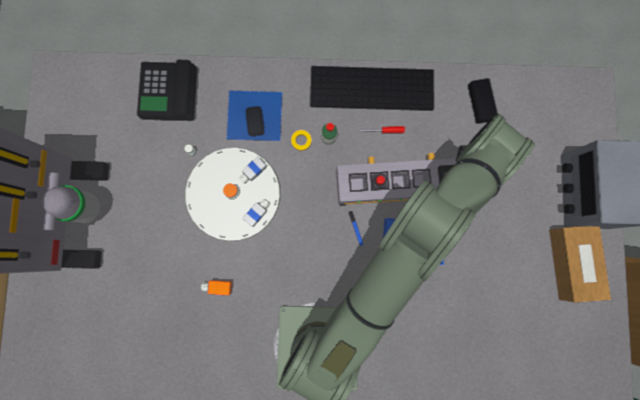

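```bash
python3 - <<'E'
from h import *
for i in range(3): print(state()['eef_pos'],state()['clock'])
s=cv2.imread('pics/side1.png'); crop(s,410,230,530,360,5,'pics/c7.png')
P=cloud('side',np.load('side1.npy'))
for v in range(300,336,4):
    print(v,[(u,P[v,u].round(3).tolist()) for u in range(440,472,6)])
E
```

```text
[ 0.56652951 -0.40634305  0.15033655] 3.7833
[ 0.56652951 -0.40634305  0.15033655] 3.7833
[ 0.56652951 -0.40634305  0.15033655] 3.7833
300 [(440, [0.508, -0.422, 0.278]), (446, [0.519, -0.422, 0.274]), (452, [0.545, -0.407, 0.244]), (458, [0.557, -0.407, 0.238]), (464, [0.553, -0.422, 0.259]), (470, [0.563, -0.423, 0.257])]
304 [(440, [0.609, -0.316, 0.085]), (446, [0.521, -0.423, 0.263]), (452, [0.534, -0.421, 0.255]), (458, [0.553, -0.414, 0.239]), (464, [0.56, -0.418, 0.242]), (470, [0.575, -0.416, 0.233])]
308 [(440, [0.604, -0.324, 0.085]), (446, [0.616, -0.328, 0.085]), (452, [0.537, -0.421, 0.244]), (458, [0.556, -0.414, 0.226]), (464, [0.562, -0.419, 0.231]), (470, [0.717, -0.295, -0.002])]
312 [(440, [0.599, -0.333, 0.084]), (446, [0.611, -0.337, 0.085]), (452, [0.555, -0.406, 0.205]), (458, [0.559, -0.413, 0.214]), (464, [0.568, -0.417, 0.215]), (470, [0.709, -0.306, 0.0])]
316 [(440, [0.594, -0.342, 0.087]), (446, [0.606, -0.344, 0.084]), (452, [0.556, -0.407, 0.196]), (458, [0.563, -0.413, 0.2]), (464, [0.571, -0.417, 0.202]), (470, [0.703, -0.315, 0.001])]
320 [(440, [0.591, -0.348, 0.083]), (446, [0.602, -0.352, 0.083]), (452, [0.613, -0.356, 0.085]), (458, [0.563, -0.416, 0.193]), (464, [0.684, -0.321, 0.002]), (470, [0.698, -0.323, -0.001])]
324 [(440, [0.542, -0.402, 0.171]), (446, [0.597, -0.36, 0.084]), (452, [0.607, -0.365, 0.086]), (458, [0.619, -0.368, 0.085]), (464, [0.678, -0.329, 0.001]), (470, [0.692, -0.332, -0.0])]
328 [(440, [0.538, -0.408, 0.169]), (446, [0.547, -0.413, 0.172]), (452, [0.59, -0.384, 0.109]), (458, [0.6, -0.388, 0.111]), (464, [0.626, -0.378, 0.083]), (470, [0.653, -0.368, 0.056])]
332 [(440, [0.536, -0.414, 0.167]), (446, [0.544, -0.418, 0.171]), (452, [0.585, -0.392, 0.111]), (458, [0.596, -0.395, 0.109]), (464, [0.62, -0.387, 0.086]), (470, [0.649, -0.376, 0.055])]
```

View pics/c7.png

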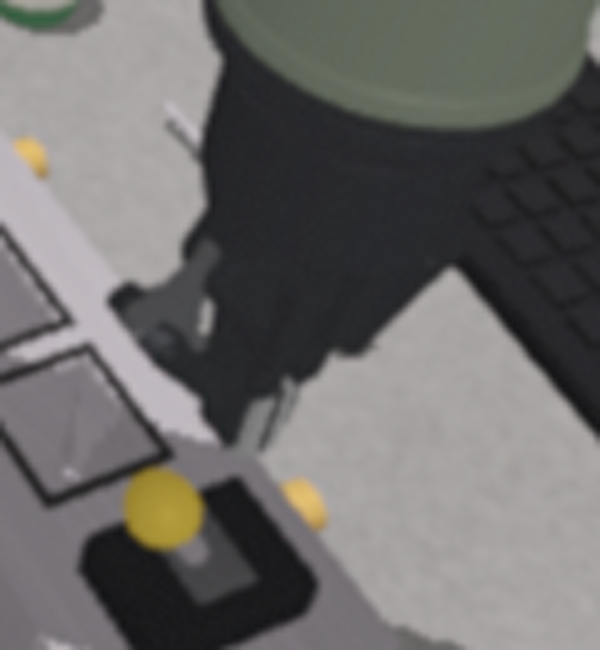

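```bash
python3 - <<'E'
from h import *
s=cv2.imread('pics/side0.png'); crop(s,160,40,240,130,6,'pics/c8.png')
P=cloud('side',np.load('side0.npy'))
print(proj('side',[.1975,.5397,.194]))
for v in range(70,110,3):
    print(v,[(u,P[v,u].round(3).tolist()) for u in range(185,213,4)])
E
```

```text
[[205.0768883  109.94550208]]
70 [(185, [0.082, 1.704, -0.051]), (189, [0.18, 0.494, 0.345]), (193, [0.191, 0.497, 0.343]), (197, [0.202, 0.517, 0.335]), (201, [0.213, 0.524, 0.331]), (205, [0.224, 0.563, 0.317]), (209, [0.232, 0.852, 0.219])]
73 [(185, [0.168, 0.48, 0.343]), (189, [0.18, 0.473, 0.344]), (193, [0.189, 0.5, 0.333]), (197, [0.2, 0.513, 0.328]), (201, [0.211, 0.544, 0.316]), (205, [0.223, 0.553, 0.311]), (209, [0.234, 0.598, 0.294])]
76 [(185, [0.166, 0.479, 0.334]), (189, [0.177, 0.478, 0.333]), (193, [0.188, 0.482, 0.331]), (197, [0.198, 0.505, 0.321]), (201, [0.209, 0.54, 0.308]), (205, [0.22, 0.57, 0.296]), (209, [0.215, 1.549, -0.049])]
79 [(185, [0.164, 0.475, 0.327]), (189, [0.175, 0.474, 0.326]), (193, [0.187, 0.476, 0.324]), (197, [0.197, 0.5, 0.314]), (201, [0.205, 0.586, 0.282]), (205, [0.218, 0.577, 0.283]), (209, [0.212, 1.514, -0.054])]
82 [(185, [0.08, 1.508, -0.053]), (189, [0.173, 0.473, 0.317]), (193, [0.185, 0.465, 0.319]), (197, [0.195, 0.496, 0.306]), (201, [0.203, 0.582, 0.273]), (205, [0.216, 0.579, 0.273]), (209, [0.209, 1.508, -0.069])]
85 [(185
[... 1234 characters left out ...]
164, 1.526, -0.179]), (209, [0.187, 1.506, -0.174])]
103 [(185, [0.05, 1.513, -0.176]), (189, [0.072, 1.511, -0.178]), (193, [0.095, 1.509, -0.181]), (197, [0.117, 1.502, -0.181]), (201, [0.139, 1.509, -0.187]), (205, [0.161, 1.503, -0.188]), (209, [0.183, 1.511, -0.194])]
106 [(185, [0.045, 1.524, -0.199]), (189, [0.108, 1.045, 0.001]), (193, [0.125, 1.04, 0.001]), (197, [0.143, 1.032, 0.001]), (201, [0.161, 1.025, 0.002]), (205, [0.179, 1.027, -0.001]), (209, [0.196, 1.025, -0.003])]
109 [(185, [0.089, 1.018, 0.001]), (189, [0.107, 1.008, 0.003]), (193, [0.124, 1.008, 0.0]), (197, [0.142, 1.002, 0.0]), (201, [0.16, 0.992, 0.002]), (205, [0.177, 0.989, 0.001]), (209, [0.195, 0.981, 0.002])]
```

View pics/c8.png

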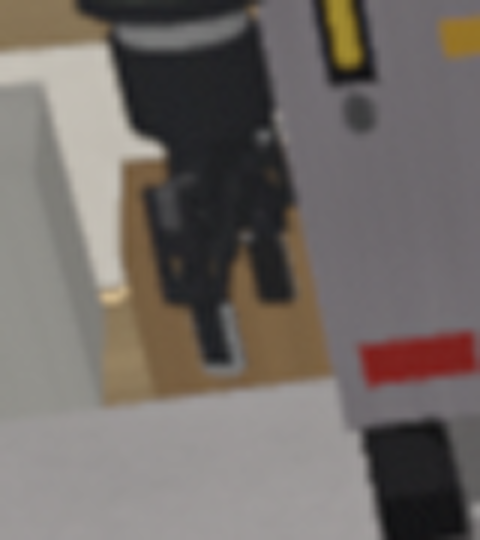

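The real fingertips sit about 40 mm behind the reported TCP along the tool: the depth image puts the shut tip at z≈0.190 while the state says 0.150. That is why the fingers passed over the ball. I'll correct for it and push again.

Emit:
send_rows([
  [-36,0,0,0,0,0,0],
  [-72,0,2,0,0,0,0],
  [-72,0,2,0,0,0,0],
  [-72,0,2,0,0,0,0],
  [-72,22,2,0,0,0,0],
  [-72,43,2,0,0,0,0],
  [-72,43,2,0,0,0,0],
])

```text
clock: 4.37
eef_pos: [0.494, -0.41, 0.1037]
orientation: [-0.705, -0.031, 0.033, 0.707]
ft_force: [0.2, 0.6, -1.0]
opening: -0.005
```

Emit:
send_rows([
  [12,0,0,0,0,0,0],
  [24,0,0,0,0,0,0],
  [36,0,0,0,0,0,0],
  [48,0,0,0,0,0,0],
  [58,0,0,0,0,0,0],
  [66,0,0,0,0,0,0],
  [70,0,0,0,0,0,0],
  [70,0,0,0,0,0,0],
])

```text
clock: 5.03
eef_pos: [0.5652, -0.4047, 0.1073]
orientation: [0.707, 0.033, -0.032, -0.706]
ft_force: [0.0, 0.2, 0.2]
opening: -0.001
```

```bash
python3 - <<'E'
from h import *
print(state()['ft_force'],state()['eef_pos'])
s,d=grab('side','2')
crop(s,380,230,540,390,4,'pics/c9.png')
E
```

```text
[0.0455245  0.19381755 0.18976981] [ 0.56516566 -0.40473393  0.10729978]
```

View pics/c9.png

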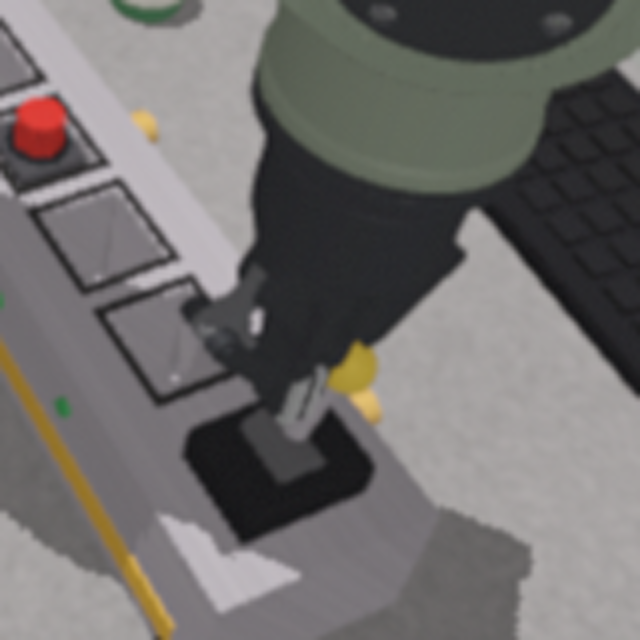

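Emit:
send_rows([
  [3,0,0,0,0,0,0],
  [6,0,0,0,0,0,0],
  [8,0,0,0,0,0,0],
  [8,0,0,0,0,0,0],
])

```text
clock: 5.42
eef_pos: [0.5724, -0.4043, 0.1066]
orientation: [0.706, 0.032, -0.032, -0.706]
ft_force: [-0.2, 0.3, -0.3]
opening: 0.002
```

```bash
python3 - <<'E'
from h import *
print(state()['ft_force'],state()['eef_pos'])
s,d=grab('side','3')
crop(s,380,230,540,390,4,'pics/c10.png')
def cen(im,lo,hi,box):
    h=cv2.cvtColor(im,cv2.COLOR_BGR2HSV); m=cv2.inRange(h,lo,hi); k=np.zeros_like(m); x0,y0,x1,y1=box; k[y0:y1,x0:x1]=m[y0:y1,x0:x1]
    v,u=np.nonzero(k); return u.min(),u.max(),v.min(),v.max()
print(cen(s,(22,120,100),(35,255,255),(455,305,490,330)))
E
```

```text
[-0.19679905  0.27020542 -0.34780883] [ 0.57239838 -0.40430308  0.10660199]
(np.int64(465), np.int64(476), np.int64(315), np.int64(327))
```

View pics/c10.png

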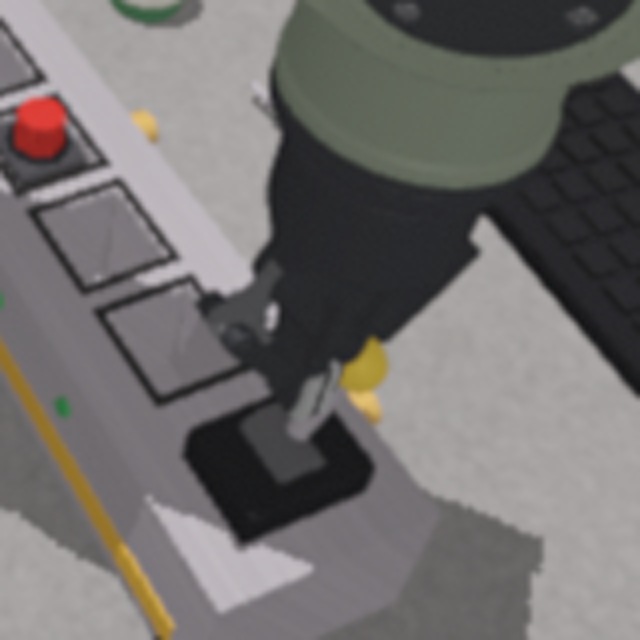

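Emit:
send_rows([
  [2,0,0,0,0,0,0],
  [4,0,0,0,0,0,0],
  [5,0,0,0,0,0,0],
  [5,0,0,0,0,0,0],
])

```text
clock: 5.8
eef_pos: [0.5744, -0.4044, 0.1064]
orientation: [-0.706, -0.03, 0.034, 0.707]
ft_force: [-18.4, 3.4, 6.4]
opening: -0.002
```

Emit:
send_rows([
  [-10,0,0,0,0,0,0],
  [-30,0,0,0,0,0,0],
  [-30,-30,0,0,0,0,0],
  [-30,-60,0,0,0,0,0],
  [-30,-100,0,0,0,0,0],
  [-30,-100,0,0,0,0,0],
  [-30,-100,0,0,0,0,0],
])

```text
clock: 6.38
eef_pos: [0.548, -0.4071, 0.2088]
orientation: [0.707, 0.033, -0.031, -0.706]
ft_force: [-0.2, -0.8, -2.2]
opening: -0.0
```

```bash
python3 - <<'E'
from h import *
s,d=grab('side','4')
crop(s,380,210,540,370,4,'pics/c11.png')
h=cv2.cvtColor(s,cv2.COLOR_BGR2HSV); m=cv2.inRange(h,(22,120,100),(35,255,255)); m[:305]=0; m[:,:430]=0;m[330:]=0;m[:,490:]=0
v,u=np.nonzero(m); print(u.mean(),v.mean(),len(u))
for q in (0,.7,.8,.9,1.): 
    a=q-.5; print(q,proj('side',mani(.06*np.sin(a),-.155,.107+.06*np.cos(a))))
E
```

```text
469.4076433121019 320.4012738853503 157
0 [[442.13211771 331.62433628]]
0.7 [[462.44874893 321.66402225]]
0.8 [[465.00737091 321.04015089]]
0.9 [[467.38811172 320.64302686]]
1.0 [[469.56643699 320.47416244]]
```

View pics/c11.png

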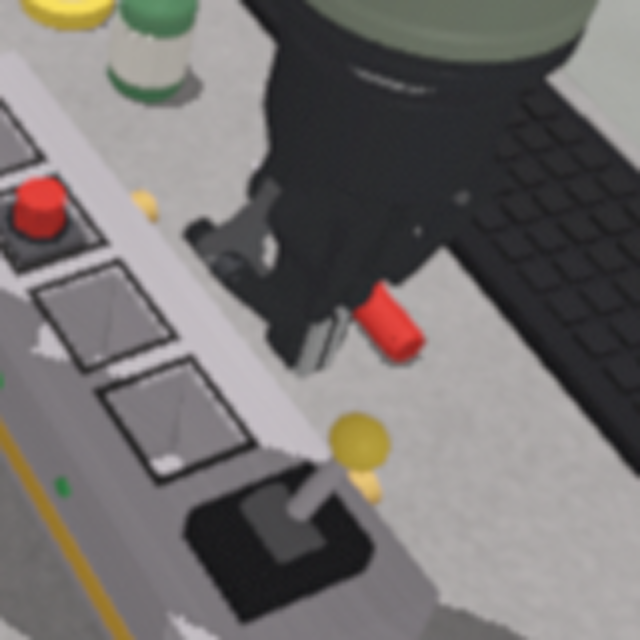

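```bash
python3 - <<'E'
from h import *
P=cloud('side',np.load('side4.npy')); m=(P[...,0]>.5)&(P[...,0]<.62)&(abs(P[...,1]+.407)<.05)&(P[...,2]>.2)&(P[...,2]<.32)
q=P[m]; print(np.sort(q[:,2])[:12].round(3)); k=q[q[:,2]<.262]; print(k.min(0),k.max(0))
C=(.5522,-.188); D=Rdown(5.3)
plan([((*C,.17),D,.6),((*C,.052),D,.6)])
E
```

```text
[0.245 0.246 0.247 0.248 0.248 0.249 0.249 0.25  0.25  0.25  0.251 0.251]
[ 0.53326624 -0.41898776  0.24490373] [ 0.5623467  -0.40030245  0.26199244]
now [ 0.5474 -0.4066  0.207 ] yaw 5.2 op -0.00 t 6.4 F [ 0.2 -0.6 -0.7]
7 x [24.5, 36.9, 217.3, 0.0, -0.1, 0.0, 0.6]
5 x [-0.1, 118.0, 0.1, 0.0, 0.0, 0.0, 0.6]
```

Emit:
send_rows([
  [24.5,37,217,0,0,0,0.6],
  [24.5,37,217,0,0,0,0.6],
  [24.5,37,217,0,0,0,0.6],
  [24.5,37,217,0,0,0,0.6],
  [24.5,37,217,0,0,0,0.6],
  [24.5,37,217,0,0,0,0.6],
  [24.5,37,217,0,0,0,0.6],
  [24.5,37,217,0,0,0,0.6],
])

```text
clock: 7.1
eef_pos: [0.5518, -0.1877, 0.169]
orientation: [-0.706, -0.032, 0.033, 0.706]
ft_force: [-0.4, -1.0, 1.0]
opening: 0.6
```

Emit:
send_rows([
  [0,40,0,0,0,0,0.6],
  [0,75,0,0,0,0,0.6],
  [0,95,0,0,0,0,0.6],
  [0,105,0,0,0,0,0.6],
  [0,112,0,0,0,0,0.6],
  [0,117,0,0,0,0,0.6],
  [0,117,0,0,0,0,0.6],
])

```text
clock: 7.68
eef_pos: [0.552, -0.1888, 0.0526]
orientation: [0.706, 0.032, -0.032, -0.706]
ft_force: [0.2, 0.3, 0.6]
opening: 0.599
```

Emit:
send_rows([
  [0,0,0,0,0,0,0],
  [0,0,0,0,0,0,0],
  [0,0,0,0,0,0,0],
  [0,0,0,0,0,0,0],
  [0,0,0,0,0,0,0],
  [0,0,0,0,0,0,0],
], grip_force=60)

```text
clock: 8.18
eef_pos: [0.5524, -0.1886, 0.0538]
orientation: [0.707, 0.033, -0.032, -0.706]
ft_force: [-1.5, -0.0, 7.6]
opening: 0.281
```

```bash
python3 - <<'E'
from h import *
st=state();print(st['ft_force'],st['eef_pos'],st['opening'])
s,d=grab('side','5'); crop(s,340,180,500,340,4,'pics/c12.png')
E
```

```text
[-1.48223094 -0.00890381  7.60606734] [ 0.55237659 -0.18859822  0.05376094] 0.28080117281772127
```

View pics/c12.png

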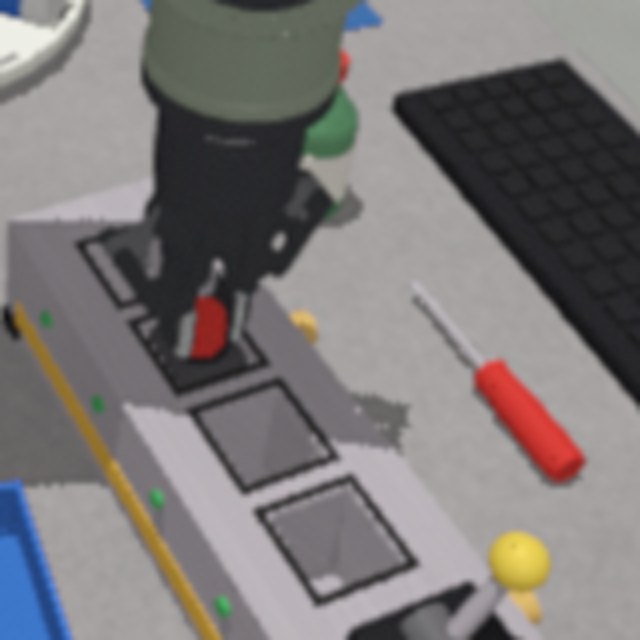

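Emit:
send_rows([
  [0,-20,0,0,0,0,0],
  [0,-50,0,0,0,0,0],
  [0,-85,0,0,0,0,0],
  [0,-120,0,0,0,0,0],
  [0,-130,0,0,0,0,0],
  [0,-130,0,0,0,0,0],
])

```text
clock: 8.73
eef_pos: [0.5531, -0.1888, 0.1861]
orientation: [0.707, 0.034, -0.03, -0.706]
ft_force: [-0.4, 0.5, -1.3]
opening: 0.282
```

```bash
python3 - <<'E'
from h import *
s,d=grab('side','6'); crop(s,340,140,500,300,4,'pics/c13.png')
C=(.359,-.314); D=Rdown(-3.4)
plan([((*C,.183),D,0),((*C,.046),D,0)])
E
```

```text
now [ 0.5524 -0.1884  0.1839] yaw 5.2 op 0.27 t 8.8 F [-1.3  0.6 -1.6]
8 x [-204.0, 0.6, -107.5, 0.0, 8.6, 0.1, 0]
5 x [-0.1, 137.0, 0.1, 0.0, 0.0, 0.0, 0]
```

View pics/c13.png

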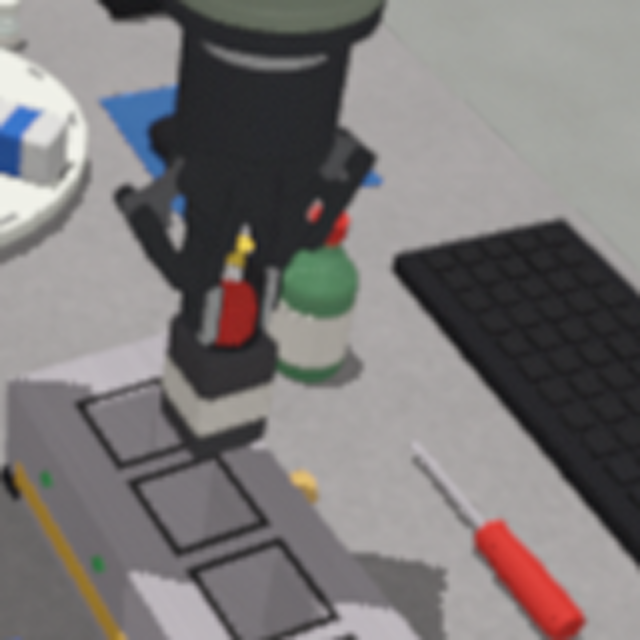

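Emit:
send_rows([
  [-204,0,-107,0,8.6,0,0],
  [-204,0,-107,0,8.6,0,0],
  [-204,0,-107,0,8.6,0,0],
  [-204,0,-107,0,8.6,0,0],
  [-204,0,-107,0,8.6,0,0],
  [-204,0,-107,0,8.6,0,0],
  [-204,0,-107,0,8.6,0,0],
  [-204,0,-107,0,8.6,0,0],
])

```text
clock: 9.45
eef_pos: [0.3576, -0.3137, 0.1821]
orientation: [-0.707, 0.022, -0.021, 0.707]
ft_force: [0.2, 0.3, -1.1]
opening: 0.284
```

Emit:
send_rows([
  [0,38,0,0,0,0,0],
  [0,75,0,0,0,0,0],
  [0,110,0,0,0,0,0],
  [0,125,0,0,0,0,0],
  [0,133,0,0,0,0,0],
  [0,138,0,0,0,0,0],
  [0,138,0,0,0,0,0],
])

```text
clock: 10.03
eef_pos: [0.3588, -0.313, 0.0443]
orientation: [-0.707, 0.021, -0.021, 0.707]
ft_force: [-0.7, 0.0, -2.5]
opening: 0.281
```

```bash
python3 - <<'E'
from h import *
st=state();print(st['ft_force'],st['eef_pos'],st['opening'])
s,d=grab('side','7'); crop(s,260,230,420,390,4,'pics/c14.png')
E
```

```text
[-0.667675    0.03948521 -2.46020451] [ 0.35879804 -0.31302987  0.04429613] 0.28089479654545846
```

View pics/c14.png

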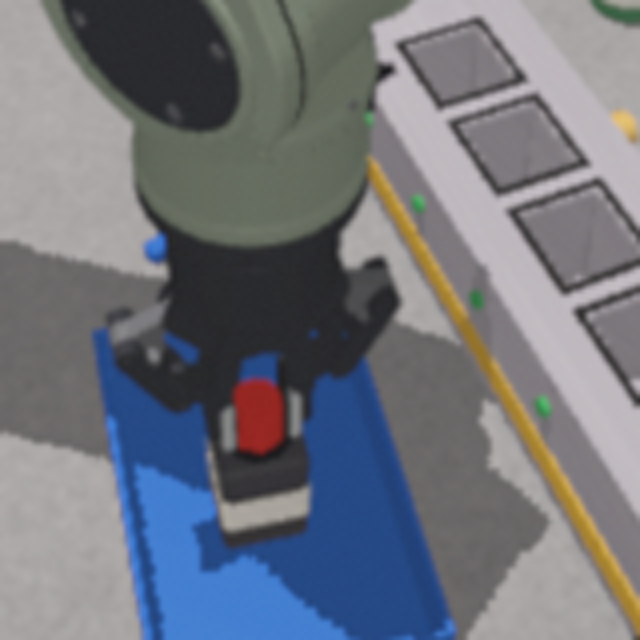

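Emit:
send_rows([
  [0,2,0,0,0,0,0],
  [0,3,0,0,0,0,0],
  [0,3,0,0,0,0,0.35],
  [0,3,0,0,0,0,0.6],
  [0,3,0,0,0,0,0.6],
  [0,3,0,0,0,0,0.6],
  [0,-15,0,0,0,0,0.6],
  [0,-45,0,0,0,0,0.6],
])

```text
clock: 10.75
eef_pos: [0.3576, -0.3127, 0.0886]
orientation: [-0.706, 0.022, -0.02, 0.708]
ft_force: [1.1, 0.5, 0.2]
opening: 0.601
```

Emit:
send_rows([
  [0,-100,0,0,0,0,0.6],
  [0,-100,0,0,0,0,0.6],
  [0,-100,0,0,0,0,0.6],
  [0,-100,0,0,0,0,0.6],
])

```text
clock: 11.08
eef_pos: [0.3596, -0.3142, 0.1933]
orientation: [0.708, -0.019, 0.023, -0.706]
ft_force: [1.0, -0.7, -0.3]
opening: 0.602
```

```bash
cat >> h.py <<'E'
def bodies(d):
    P=cloud('top',d); m=(abs(P[...,2]-.074)<.006); m[:140]=0;m[250:]=0;m[:,:180]=0;m[:,290:]=0
    n,l,stt,c=cv2.connectedComponentsWithStats(m.astype(np.uint8))
    for i in range(1,n):
        if stt[i,4]>40: q=P[l==i]; print(c[i].round(1),stt[i,4],q.mean(0).round(4),cv2.minAreaRect((q[:,:2]*1000).astype(np.float32)))
E
python3 - <<'E'
from h import *
s,d=grab('side','8'); crop(s,240,140,440,390,2.4,'pics/c15.png'); t,d=grab('top','8'); bodies(d)
crop(t,170,130,300,260,4,'pics/c16.png')
plan([])
E
```

```text
[253.8 167.6] 270 [0.5855 0.2288 0.0739] ((585.4395751953125, 228.73626708984375), (44.293582916259766, 71.31909942626953), 45.134666442871094)
[230.2 189.9] 143 [0.5082 0.3032 0.0746] ((508.0482482910156, 303.98724365234375), (44.47883224487305, 44.19152069091797), 30.66077423095703)
[254.2 214. ] 280 [0.4306 0.2205 0.0737] ((431.1119384765625, 219.87974548339844), (45.04952621459961, 71.85420989990234), 47.824256896972656)
now [ 0.3587 -0.3133  0.1899] yaw -3.4 op 0.60 t 11.2 F [-0.4  0.2 -0.1]
```

View pics/c15.png

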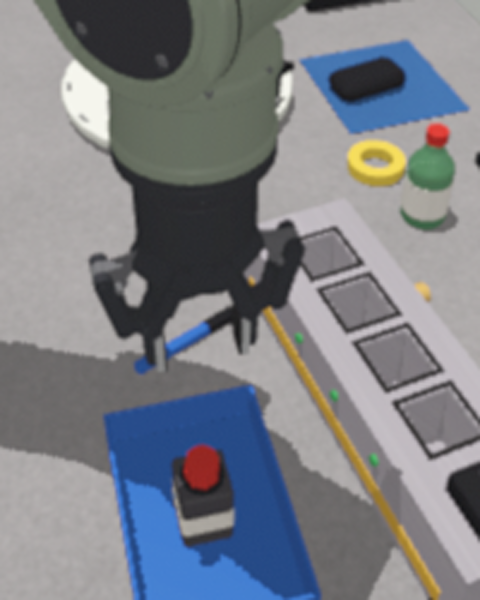

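View pics/c16.png

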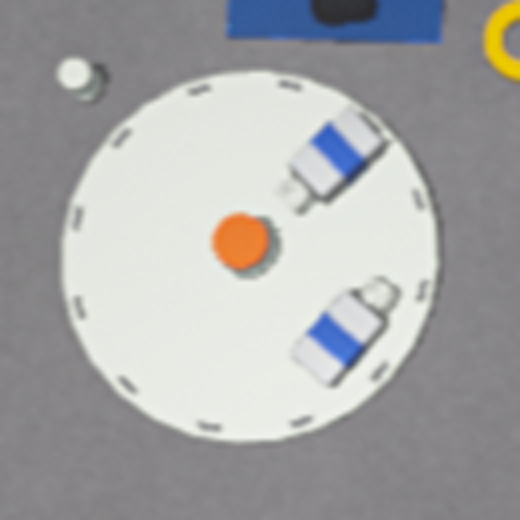

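```bash
cat >> h.py <<'E'
CAPY=.049
def Rt(yaw,ax): return Rdown(yaw)*R.from_rotvec([ax,0,0],degrees=True)
def eef(G,Rr): return np.array(G)+Rr.apply([0,CAPY,0])
E
python3 - <<'E'
from h import *
print(state()['joint_pos'].round(2))
a=np.radians(-41); d=np.array([np.cos(a),np.sin(a),0]); cap=np.array([.4311,.2202,.052])+.048*d; G=cap+.0035*d
Rg=Rt(49,15)
print(cap,G)
plan([((.42,-.05,.22),Rt(15,0),.6),(eef(G+[0,0,.12],Rg),Rg,.6),(eef(G,Rg),Rg,.6)])
E
```

```text
[ 0.5   0.59  0.26  1.84 -0.21  0.74  0.82]
[0.46732606 0.18870917 0.052     ] [0.46996754 0.18641296 0.052     ]
now [ 0.3587 -0.3133  0.1899] yaw -3.4 op 0.60 t 11.2 F [-0.4  0.2 -0.1]
5 x [22.9, -15.1, 133.2, 0.0, -9.2, 0.0, 0.6]
5 x [43.8, -15.1, 127.8, 0.0, -9.2, 0.0, 0.6]
8 x [102.4, 95.2, 226.0, 14.6, -33.8, 4.5, 0.6]
5 x [0.1, 115.9, -31.1, 0.0, 0.0, -0.0, 0.6]
```

Emit:
send_rows([
  [23,-15,133,0,-9.2,0,0.6],
  [23,-15,133,0,-9.2,0,0.6],
  [23,-15,133,0,-9.2,0,0.6],
  [23,-15,133,0,-9.2,0,0.6],
  [23,-15,133,0,-9.2,0,0.6],
])

```text
clock: 11.6
eef_pos: [0.3898, -0.1788, 0.2039]
orientation: [-0.706, -0.037, 0.038, 0.707]
ft_force: [0.2, -0.3, -0.7]
opening: 0.598
```

Emit:
send_rows([
  [44,-15,128,0,-9.2,0,0.6],
  [44,-15,128,0,-9.2,0,0.6],
  [44,-15,128,0,-9.2,0,0.6],
  [44,-15,128,0,-9.2,0,0.6],
  [44,-15,128,0,-9.2,0,0.6],
])

```text
clock: 12.02
eef_pos: [0.4205, -0.0477, 0.2189]
orientation: [-0.701, -0.093, 0.094, 0.701]
ft_force: [1.1, -0.4, -0.7]
opening: 0.6
```

Emit:
send_rows([
  [102,95,226,14.6,-33.8,4.5,0.6],
  [102,95,226,14.6,-33.8,4.5,0.6],
  [102,95,226,14.6,-33.8,4.5,0.6],
  [102,95,226,14.6,-33.8,4.5,0.6],
  [102,95,226,14.6,-33.8,4.5,0.6],
  [102,95,226,14.6,-33.8,4.5,0.6],
  [102,95,226,14.6,-33.8,4.5,0.6],
  [102,95,226,14.6,-33.8,4.5,0.6],
])

```text
clock: 12.68
eef_pos: [0.4595, 0.1964, 0.1221]
orientation: [-0.553, -0.251, 0.331, 0.722]
ft_force: [-0.2, -0.4, -0.7]
opening: 0.602
```

```bash
python3 - <<'E'
from h import *
a=np.radians(-41); d=np.array([np.cos(a),np.sin(a),0]); cap=np.array([.4311,.2202,.052])+.048*d; G=cap+.0035*d
Rg=Rt(49,15)
plan([(eef(G+[0,0,.03],Rg),Rg,.6),(eef(G,Rg),Rg,.6)])
s,_=grab('side','9'); crop(s,240,100,400,230,4,'pics/c17.png')
E
```

```text
now [0.4595 0.1964 0.1221] yaw 49.1 op 0.60 t 12.7 F [-0.2 -0.4 -0.7]
4 x [-0.5, 83.9, -24.6, -0.2, 0.1, -0.2, 0.6]
2 x [0.0, 28.9, -7.8, -0.0, -0.0, 0.0, 0.6]
```

View pics/c17.png

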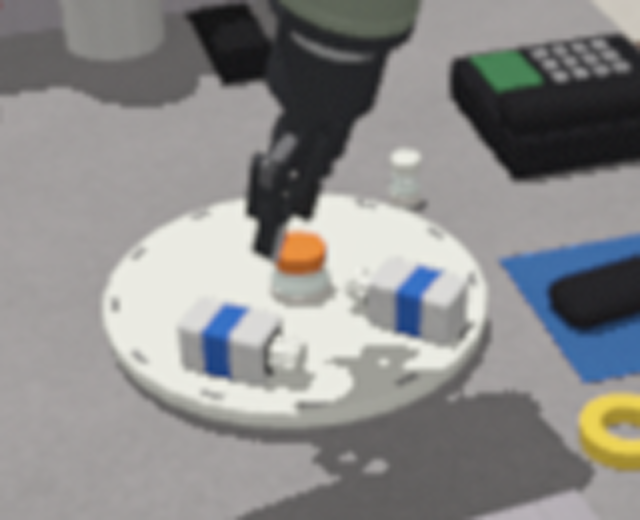

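Emit:
send_rows([
  [0,84,-24.5,0,0,0,0.6],
  [0,84,-24.5,0,0,0,0.6],
  [0,84,-24.5,0,0,0,0.6],
  [0,84,-24.5,0,0,0,0.6],
])

```text
clock: 13.07
eef_pos: [0.4609, 0.1914, 0.0363]
orientation: [-0.554, -0.25, 0.33, 0.722]
ft_force: [-0.1, -0.6, 0.4]
opening: 0.6
```

Emit:
send_rows([
  [0,10,-3,0,0,0,0.6],
  [0,20,-5,0,0,0,0.6],
  [0,28,-7.5,0,0,0,0.6],
  [0,28,-7.5,0,0,0,0.6],
])

```text
clock: 13.4
eef_pos: [0.4613, 0.193, 0.0074]
orientation: [-0.554, -0.252, 0.329, 0.722]
ft_force: [-0.5, -0.3, -0.4]
opening: 0.596
```

```bash
python3 - <<'E'
from h import *
st=state(); print(st['eef_pos'],st['ft_force'])
s,_=grab('side','10'); crop(s,240,100,400,230,4,'pics/c18.png')
E
```

```text
[0.46133927 0.19303196 0.00744434] [-0.51919819 -0.25070421 -0.40260947]
```

View pics/c18.png

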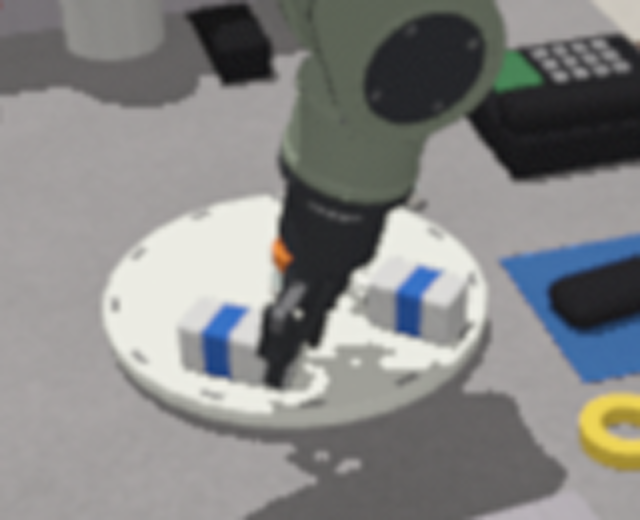

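Emit:
send_rows([
  [0,0,0,0,0,0,0],
  [0,0,0,0,0,0,0],
  [0,0,0,0,0,0,0],
  [0,0,0,0,0,0,0],
  [0,0,0,0,0,0,0],
  [0,0,0,0,0,0,0],
  [0,0,0,0,0,0,0],
], grip_force=80)

```text
clock: 14.03
eef_pos: [0.4618, 0.1935, 0.0088]
orientation: [-0.554, -0.252, 0.329, 0.722]
ft_force: [-0.5, -1.2, 7.5]
opening: 0.27
```

```bash
python3 - <<'E'
from h import *
S=np.array([.52,.04]); Rg=Rt(49,15)
st=state(); p=st['eef_pos']; 
Rs=Rt(94.4,-65)
# lift, then rotate
G1=p-Rg.apply([0,CAPY,0])
plan([(p+[0,0,.13],Rg,0),(eef((.50,.07,.22),Rs),Rs,0),(eef((*S,.14),Rs),Rs,0),(eef((*S,.094),Rs),Rs,0)])
E
```

```text
now [0.4618 0.1935 0.0088] yaw 49.0 op 0.27 t 14.0 F [-0.5 -1.2  7.5]
5 x [0.0, -125.5, 33.7, -0.0, 0.0, 0.0, 0]
8 x [-18.3, -47.5, -60.3, -37.8, -22.3, -10.4, 0]
8 x [-39.2, -8.4, -67.9, -37.7, -22.2, -10.3, 0]
4 x [-31.4, 49.8, 65.0, -0.0, -0.0, -0.0, 0]
3 x [-0.0, 19.5, 41.7, -0.0, -0.0, -0.0, 0]
```

Emit:
send_rows([
  [0,-30,8,0,0,0,0],
  [0,-65,17.5,0,0,0,0],
  [0,-100,27,0,0,0,0],
  [0,-126,34,0,0,0,0],
  [0,-126,34,0,0,0,0],
  [0,-126,34,0,0,0,0],
])

```text
clock: 14.53
eef_pos: [0.462, 0.1935, 0.1396]
orientation: [-0.554, -0.253, 0.329, 0.722]
ft_force: [-0.4, 0.2, -3.1]
opening: 0.267
```

Emit:
send_rows([
  [-18,-47,-60,-37.8,-22.3,-10.4,0],
  [-18,-47,-60,-37.8,-22.3,-10.4,0],
  [-18,-47,-60,-37.8,-22.3,-10.4,0],
  [-18,-47,-60,-37.8,-22.3,-10.4,0],
  [-18,-47,-60,-37.8,-22.3,-10.4,0],
  [-18,-47,-60,-37.8,-22.3,-10.4,0],
  [-18,-47,-60,-37.8,-22.3,-10.4,0],
  [-18,-47,-60,-37.8,-22.3,-10.4,0],
])

```text
clock: 15.2
eef_pos: [0.5054, 0.138, 0.1788]
orientation: [0.658, 0.519, -0.274, -0.472]
ft_force: [-0.1, 0.5, -2.0]
opening: 0.271
```

```bash
python3 - <<'E'
from h import *
st=state(); print(st['joint_pos'].round(2),st['opening'])
s,_=grab('side','11'); crop(s,210,40,410,230,3,'pics/c19.png')
S=np.array([.52,.04]);Rs=Rt(94.4,-65)
plan([(eef((.50,.07,.22),Rs),Rs,0),(eef((*S,.14),Rs),Rs,0),(eef((*S,.094),Rs),Rs,0)])
E
```

```text
[-0.67  0.57  0.35  2.2   0.04  0.    0.77] 0.2712529513262865
now [0.5067 0.1383 0.1789] yaw 71.6 op 0.27 t 15.2 F [ 0.7 -0.7 -1.5]
8 x [-46.6, -1.5, -62.1, -38.8, -21.9, -10.8, 0]
4 x [-31.4, 49.8, 65.0, -0.0, 0.0, -0.0, 0]
3 x [0.0, 19.5, 41.7, -0.0, 0.0, -0.0, 0]
```

View pics/c19.png

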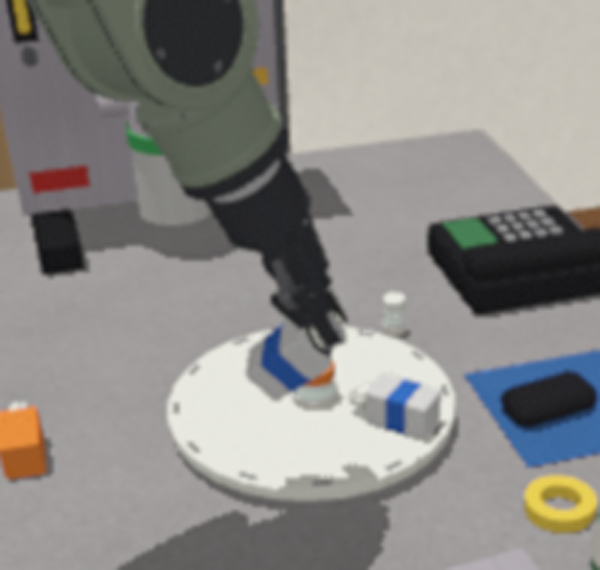

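```bash
python3 - <<'E'
from h import *
S=np.array([.43,.09])
f=lambda G,y,a:(eef(G,Rt(y,a)),Rt(y,a),0)
plan([f((.46,.10,.24),20,-15),f((.45,.09,.24),-30,-15),f((*S,.24),-78,-20),f((*S,.24),-78,-70)])
E
```

```text
now [0.5067 0.1383 0.1789] yaw 71.6 op 0.27 t 15.2 F [ 0.7 -0.7 -1.5]
5 x [-29.3, -14.9, 6.7, 2.5, 23.1, 11.9, 0]
5 x [-32.1, -8.3, -5.3, 2.5, 23.1, 12.0, 0]
5 x [-11.2, 0.2, -0.7, 0.0, 24.2, 6.5, 0]
5 x [-9.9, 1.4, -5.3, 0.0, 24.1, 6.5, 0]
8 x [-29.8, 1.0, -8.5, -4.6, 45.8, 14.4, 0]
5 x [0.0, -8.8, -18.8, -25.0, 0.0, 0.0, 0]
5 x [0.0, -0.0, -20.7, -25.0, 0.0, 0.0, 0]
```

Emit:
send_rows([
  [-29,-15,7,2.5,23.1,11.9,0],
  [-29,-15,7,2.5,23.1,11.9,0],
  [-29,-15,7,2.5,23.1,11.9,0],
  [-29,-15,7,2.5,23.1,11.9,0],
  [-29,-15,7,2.5,23.1,11.9,0],
  [-29,-15,7,2.5,23.1,11.9,0],
])

```text
clock: 15.75
eef_pos: [0.4866, 0.1125, 0.1859]
orientation: [0.739, 0.338, -0.193, -0.55]
ft_force: [-0.0, -0.6, -1.3]
opening: 0.268
```

Emit:
send_rows([
  [-32,-8,-5,2.5,23.1,12,0],
  [-32,-8,-5,2.5,23.1,12,0],
  [-32,-8,-5,2.5,23.1,12,0],
  [-32,-8,-5,2.5,23.1,12,0],
  [-32,-8,-5,2.5,23.1,12,0],
  [-32,-8,-5,2.5,23.1,12,0],
])

```text
clock: 16.25
eef_pos: [0.4651, 0.087, 0.1925]
orientation: [0.781, 0.138, -0.105, -0.6]
ft_force: [0.0, 0.0, -2.2]
opening: 0.27
```

Emit:
send_rows([
  [-11,0,-1,0,24.2,6.5,0],
  [-11,0,-1,0,24.2,6.5,0],
  [-11,0,-1,0,24.2,6.5,0],
  [-11,0,-1,0,24.2,6.5,0],
  [-11,0,-1,0,24.2,6.5,0],
  [-11,0,-1,0,24.2,6.5,0],
])

```text
clock: 16.75
eef_pos: [0.4548, 0.0826, 0.193]
orientation: [0.792, -0.034, 0.027, -0.609]
ft_force: [-0.3, -0.3, -2.5]
opening: 0.265
```

Emit:
send_rows([
  [-10,1,-5,0,24.1,6.5,0],
  [-10,1,-5,0,24.1,6.5,0],
  [-10,1,-5,0,24.1,6.5,0],
  [-10,1,-5,0,24.1,6.5,0],
  [-10,1,-5,0,24.1,6.5,0],
  [-10,1,-5,0,24.1,6.5,0],
])

```text
clock: 17.25
eef_pos: [0.4445, 0.0787, 0.1935]
orientation: [0.766, -0.205, 0.157, -0.589]
ft_force: [-0.3, 0.7, -2.0]
opening: 0.266
```

```bash
python3 - <<'E'
from h import *
st=state(); print(st['joint_pos'].round(2),st['opening'])
print((Rt(-30,-15).inv()*R.from_quat(st['orientation'])).as_rotvec(degrees=True))
S=np.array([.43,.09])
f=lambda G,y,a:(eef(G,Rt(y,a)),Rt(y,a),0)
plan([f((*S,.24),-78,-20),f((*S,.24),-78,-70)])
E
```

```text
[-0.83  0.82  0.95  1.74 -0.48  1.05 -0.26] 0.2659702179675611
[ 0.12694276 -0.0822      0.01075285]
now [0.4445 0.0787 0.1935] yaw -29.9 op 0.27 t 17.2 F [-0.3  0.7 -2. ]
5 x [-15.3, 0.9, -4.2, -2.4, 22.9, 7.2, 0]
5 x [-12.3, 3.0, -9.8, -2.4, 23.0, 7.2, 0]
5 x [0.0, -8.8, -18.8, -25.0, -0.0, -0.0, 0]
5 x [0.0, -0.0, -20.7, -25.0, 0.0, -0.0, 0]
```

Emit:
send_rows([
  [-15,1,-4,-2.4,22.9,7.2,0],
  [-15,1,-4,-2.4,22.9,7.2,0],
  [-15,1,-4,-2.4,22.9,7.2,0],
  [-15,1,-4,-2.4,22.9,7.2,0],
  [-15,1,-4,-2.4,22.9,7.2,0],
  [-15,1,-4,-2.4,22.9,7.2,0],
])

```text
clock: 17.75
eef_pos: [0.4296, 0.0829, 0.1936]
orientation: [0.717, -0.368, 0.265, -0.53]
ft_force: [-1.2, 0.1, -1.0]
opening: 0.27
```

Emit:
send_rows([
  [-12,3,-10,-2.4,23,7.2,0],
  [-12,3,-10,-2.4,23,7.2,0],
  [-12,3,-10,-2.4,23,7.2,0],
  [-12,3,-10,-2.4,23,7.2,0],
  [-12,3,-10,-2.4,23,7.2,0],
  [-12,3,-10,-2.4,23,7.2,0],
])

```text
clock: 18.25
eef_pos: [0.4141, 0.0867, 0.1939]
orientation: [0.636, -0.516, 0.361, -0.446]
ft_force: [-0.8, -0.8, -1.4]
opening: 0.269
```

Emit:
send_rows([
  [0,-9,-19,-25,0,0,0],
  [0,-9,-19,-25,0,0,0],
  [0,-9,-19,-25,0,0,0],
  [0,-9,-19,-25,0,0,0],
  [0,-9,-19,-25,0,0,0],
  [0,-9,-19,-25,0,0,0],
])

```text
clock: 18.75
eef_pos: [0.3999, 0.0836, 0.2085]
orientation: [0.717, -0.582, 0.241, -0.298]
ft_force: [-0.7, -0.2, -1.4]
opening: 0.27
```

```bash
python3 - <<'E'
from h import *
st=state(); print(st['joint_pos'].round(2),st['opening'])
print((Rt(-78,-45).inv()*R.from_quat(st['orientation'])).as_rotvec(degrees=True))
S=np.array([.43,.09])
f=lambda G,y,a:(eef(G,Rt(y,a)),Rt(y,a),0)
plan([f((*S,.24),-78,-70),f((*S,.12),-78,-70)])
s,_=grab('side','12')
E
```

```text
[-0.61  1.13  1.02  1.29 -0.5   1.87 -0.94] 0.2703091667119978
[0.12634047 0.05215371 0.11642146]
now [0.3999 0.0836 0.2085] yaw -78.1 op 0.27 t 18.8 F [-0.7 -0.2 -1.4]
5 x [-0.0, 0.3, -21.3, -25.1, -0.0, -0.1, 0]
5 x [-0.0, 41.1, 112.8, -0.0, -0.0, -0.0, 0]
```

View pics/side12.png

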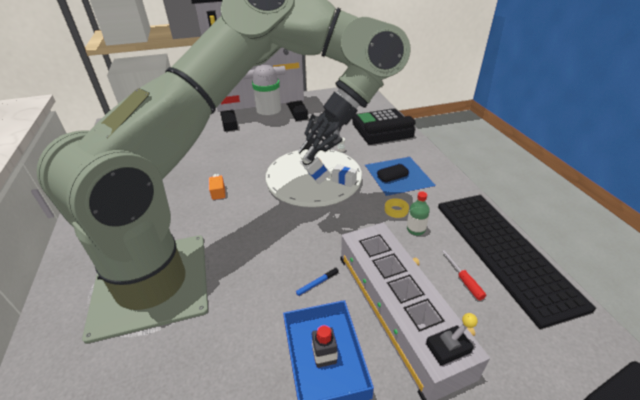

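```bash
python3 - <<'E'
from h import *
s=cv2.imread('pics/side12.png'); crop(s,280,80,400,210,5,'pics/c20.png')
S=np.array([.43,.09])
f=lambda G,y,a:(eef(G,Rt(y,a)),Rt(y,a),0)
plan([f((*S,.15),-78,-45),f((*S,.15),-78,-70),f((*S,.10),-78,-70)])
E
```

```text
now [0.3998 0.0837 0.2091] yaw -78.2 op 0.27 t 18.8 F [-0.   0.2 -1.2]
4 x [0.2, 69.2, 63.4, -0.2, -0.1, -0.1, 0]
5 x [-0.0, -4.6, -20.8, -25.0, 0.0, -0.0, 0]
3 x [0.0, 17.1, 47.0, -0.0, 0.0, -0.0, 0]
```

View pics/c20.png

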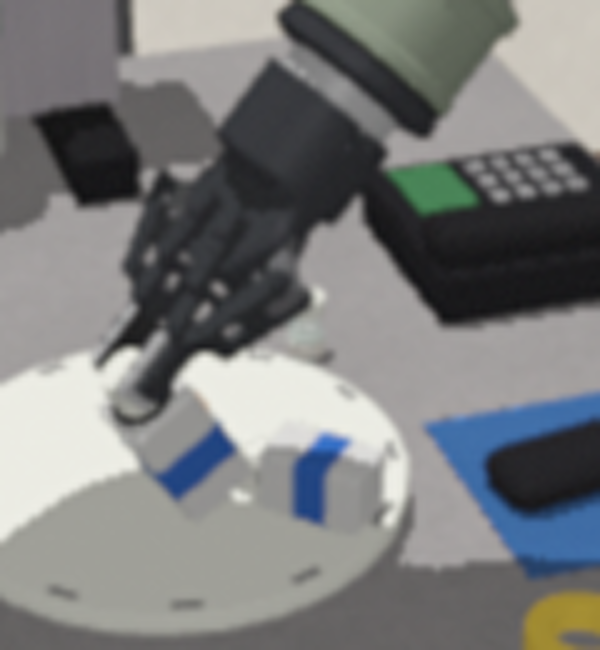

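Emit:
send_rows([
  [0,69,63,0,0,0,0],
  [0,69,63,0,0,0,0],
  [0,69,63,0,0,0,0],
  [0,69,63,0,0,0,0],
])

```text
clock: 19.13
eef_pos: [0.395, 0.0832, 0.1152]
orientation: [0.717, -0.583, 0.241, -0.297]
ft_force: [-0.4, 0.7, -1.6]
opening: 0.278
```

Emit:
send_rows([
  [0,-5,-21,-25,0,0,0],
  [0,-5,-21,-25,0,0,0],
  [0,-5,-21,-25,0,0,0],
  [0,-5,-21,-25,0,0,0],
  [0,-5,-21,-25,0,0,0],
  [0,-5,-21,-25,0,0,0],
])

```text
clock: 19.63
eef_pos: [0.3752, 0.0773, 0.1328]
orientation: [0.76, -0.625, 0.114, -0.137]
ft_force: [-0.9, -1.3, -1.9]
opening: 0.266
```

```bash
python3 - <<'E'
from h import *
st=state(); print(st['joint_pos'].round(2),st['opening'])
print((Rt(-78,-70).inv()*R.from_quat(st['orientation'])).as_rotvec(degrees=True))
S=np.array([.43,.09])
f=lambda G,y,a:(eef(G,Rt(y,a)),Rt(y,a),0)
plan([f((*S,.12),-78,-70)])
s,d=grab('side','13'); crop(s,250,80,400,230,4,'pics/c21.png')
t,_=grab('top','13'); crop(t,200,150,360,310,4,'pics/c22.png')
E
```

```text
[-0.36  1.31  0.33  1.07 -0.2   2.01 -1.38] 0.2662155574478607
[0.5416234  0.34286887 0.8159136 ]
now [0.3752 0.0773 0.1328] yaw -78.9 op 0.27 t 19.6 F [-0.9 -1.3 -1.9]
2 x [-1.2, 0.8, 31.3, -0.5, -0.3, -0.8, 0]
```

View pics/c21.png

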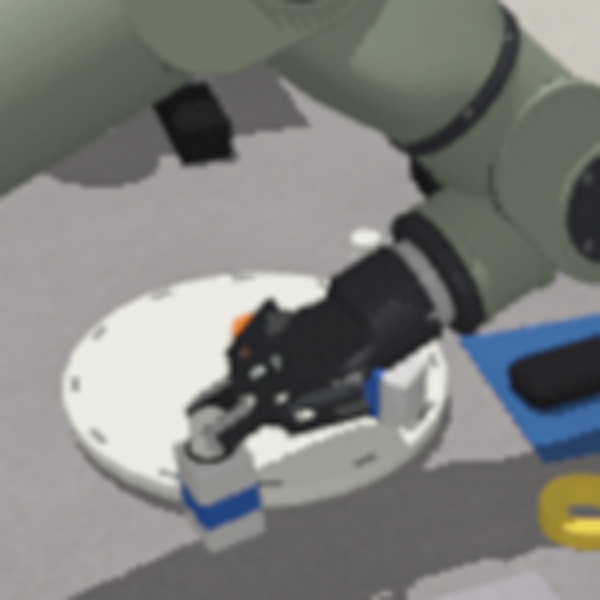

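```bash
python3 - <<'E'
from h import *
P=cloud('side',np.load('side13.npy')); m=(abs(P[...,0]-.43)<.06)&(abs(P[...,1]-.08)<.07)&(P[...,2]>.02)&(P[...,2]<.2)
v,u=np.nonzero(m); q=P[m]; print(len(q)); 
o=np.argsort(q[:,2])[:8]; print(q[o].round(3))
k=q[q[:,2]<.1]; print(k.min(0),k.max(0))
E
```

```text
1310
[[0.488 0.147 0.021]
 [0.47  0.147 0.021]
 [0.473 0.146 0.022]
 [0.477 0.149 0.022]
 [0.478 0.144 0.022]
 [0.482 0.146 0.023]
 [0.485 0.145 0.023]
 [0.479 0.146 0.024]]
[0.39610737 0.05725931 0.02107589] [0.48874276 0.14976607 0.09985774]
```

View pics/c22.png

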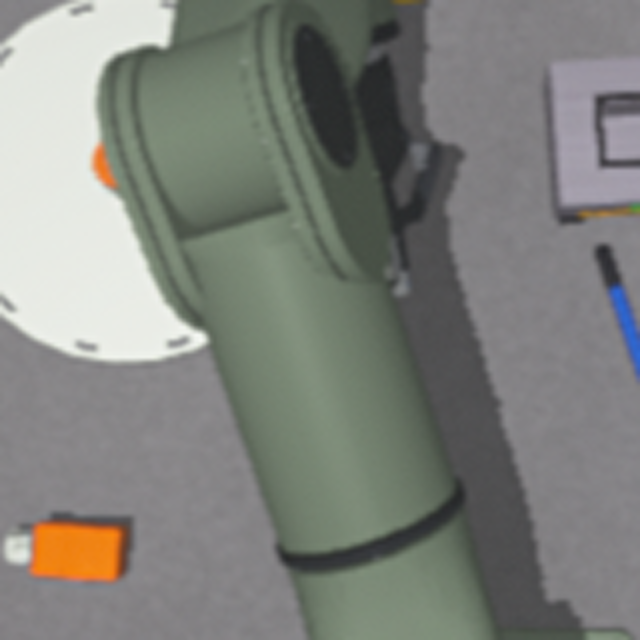

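Emit:
send_rows([
  [0,7,19,0,0,0,0],
  [0,14,38,0,0,0,0],
  [0,17,47,0,0,0,0],
  [0,17,47,0,0,0,0],
])

```text
clock: 20.07
eef_pos: [0.3748, 0.0777, 0.0807]
orientation: [0.76, -0.625, 0.113, -0.137]
ft_force: [-0.2, -0.2, -0.9]
opening: 0.268
```

```bash
python3 - <<'E'
from h import *
st=state(); print(st['joint_pos'].round(2),st['eef_pos'],st['ft_force'])
s,d=grab('side','14'); crop(s,250,100,400,250,4,'pics/c23.png')
P=cloud('side',d); m=(abs(P[...,0]-.43)<.04)&(P[...,1]<.115)&(P[...,1]>.03)&(P[...,2]>.005)&(P[...,2]<.09)
q=P[m]; o=np.argsort(q[:,2])[:8]; print(q[o].round(3)); print(q.min(0),q.max(0))
E
```

```text
[-0.36  1.4   0.33  1.04 -0.22  1.97 -1.39] [0.37483664 0.07767622 0.08066106] [-0.21722293 -0.15317315 -0.92949168]
[[0.462 0.039 0.006]
 [0.408 0.064 0.006]
 [0.41  0.062 0.008]
 [0.425 0.064 0.009]
 [0.403 0.08  0.009]
 [0.438 0.068 0.01 ]
 [0.416 0.062 0.01 ]
 [0.408 0.064 0.01 ]]
[0.3935339  0.03880608 0.00578586] [0.4624947  0.10094454 0.08992151]
```

View pics/c23.png

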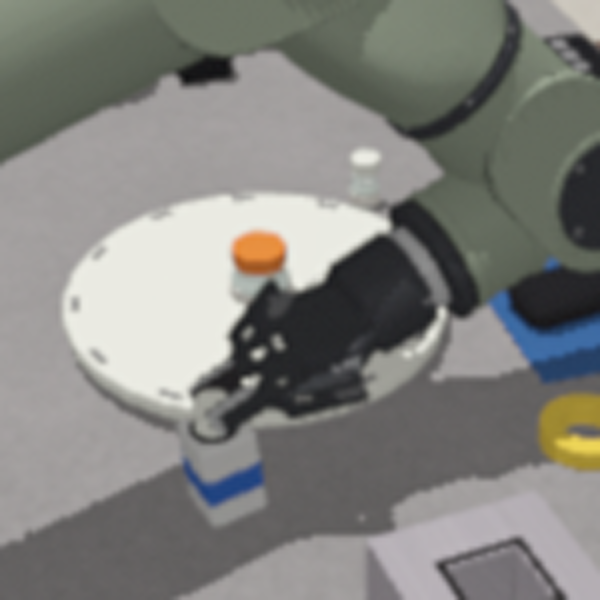

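Emit:
send_rows([
  [0,1,3,0,0,0,0],
  [0,2,6,0,0,0,0],
  [0,2,6,0,0,0,0],
])

```text
clock: 20.37
eef_pos: [0.375, 0.078, 0.0763]
orientation: [0.76, -0.626, 0.112, -0.137]
ft_force: [3.7, -0.6, 14.3]
opening: 0.267
```

Emit:
send_rows([
  [0,1,2,0,0,0,0],
  [0,1,3,0,0,0,0],
  [0,1,3,0,0,0,0],
])

```text
clock: 20.62
eef_pos: [0.375, 0.0779, 0.0761]
orientation: [0.76, -0.626, 0.111, -0.135]
ft_force: [7.0, 0.6, 47.9]
opening: 0.268
```

Emit:
send_rows([
  [0,0,2,0,0,0,0],
  [0,1,3,0,0,0,0],
  [0,1,3,0,0,0,0],
])

```text
clock: 20.87
eef_pos: [0.3748, 0.0777, 0.0759]
orientation: [0.76, -0.627, 0.11, -0.133]
ft_force: [13.0, 0.9, 81.4]
opening: 0.268
```

Emit:
send_rows([
  [0,-1,-3,0,0,0,0],
  [0,-2,-6,0,0,0,0],
  [0,-2,-7,0,0,0,0],
  [0,-2,-7,0,0,0,0],
])

```text
clock: 21.2
eef_pos: [0.3748, 0.0781, 0.0763]
orientation: [0.76, -0.626, 0.112, -0.137]
ft_force: [2.6, -1.2, 10.5]
opening: 0.267
```

```bash
python3 - <<'E'
from h import *
st=state(); print(st['joint_pos'].round(2),st['eef_pos'],st['ft_force'])
s,d=grab('side','15'); crop(s,250,100,400,250,4,'pics/c24.png')
E
```

```text
[-0.36  1.41  0.32  1.03 -0.22  1.96 -1.39] [0.37478046 0.07809662 0.07630325] [ 2.63425062 -1.20260019 10.46709461]
```

View pics/c24.png

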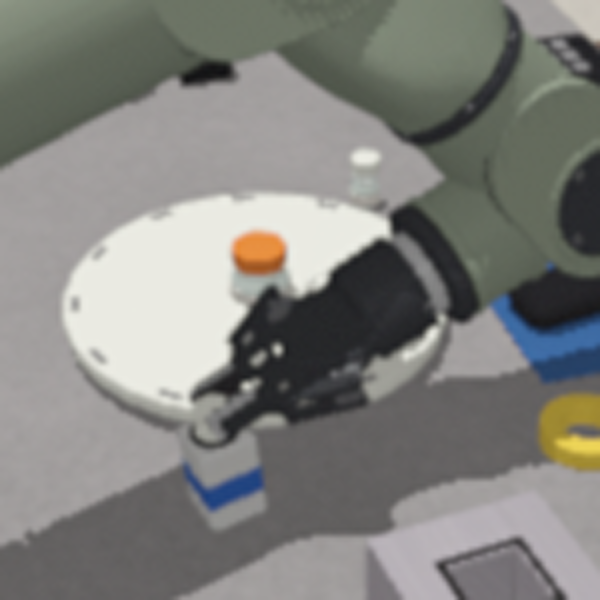

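Emit:
send_rows([
  [0,0,0,0,0,0,0.4],
  [0,0,0,0,0,0,0.55],
  [0,0,0,0,0,0,0.55],
  [0,0,0,0,0,0,0.55],
  [0,-15,0,0,0,0,0.55],
  [0,-40,0,0,0,0,0.55],
  [0,-70,0,0,0,0,0.55],
  [0,-70,0,0,0,0,0.55],
])

```text
clock: 21.92
eef_pos: [0.4198, 0.1046, 0.0884]
orientation: [0.746, -0.624, 0.13, -0.192]
ft_force: [-0.1, -1.5, -1.8]
opening: 0.546
```

```bash
python3 - <<'E'
from h import *
st=state(); print(st['joint_pos'].round(2),st['eef_pos'],st['ft_force'])
s,d=grab('side','16'); crop(s,250,100,400,250,4,'pics/c25.png')
Rs=Rt(-78,-70)
plan([(st['eef_pos']+[0,0,.14],None,.55),((.46,.09,.22),Rt(-50,0),.55)])
E
```

```text
[-0.28  1.37  0.07  0.86 -0.13  2.02 -1.56] [0.41982582 0.1046227  0.08843618] [-0.10824706 -1.51686051 -1.76297107]
now [0.4255 0.1001 0.0905] yaw -80.1 op 0.55 t 22.0 F [ 2.2 -0.4  5.2]
5 x [-8.8, -59.6, -124.3, 0.0, 0.0, 0.0, 0.55]
6 x [10.7, -14.6, 12.1, 30.2, -13.2, -8.8, 0.55]
6 x [15.5, -5.3, 14.4, 30.3, -13.1, -8.8, 0.55]
```

View pics/c25.png

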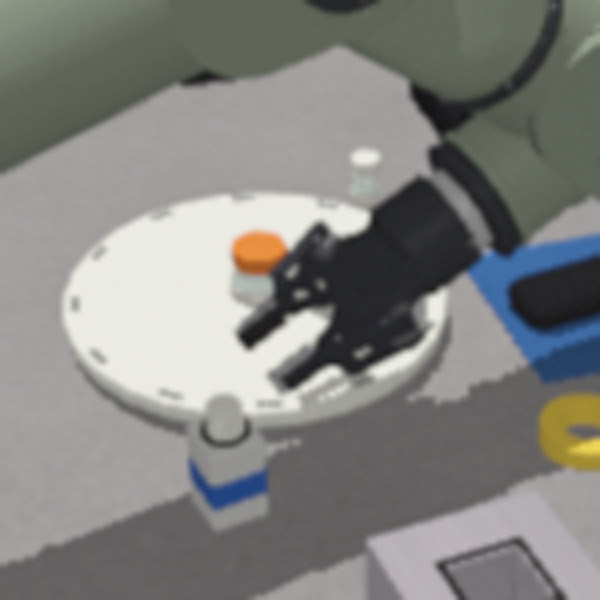

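```bash
python3 - <<'E'
from h import *
st=state(); r=R.from_quat(st['orientation']); G=st['eef_pos']-r.apply([0,CAPY,0]); print(G)
f=lambda G,y,a:(eef(G,Rt(y,a)),Rt(y,a),.55)
plan([f(G+[0,0,.05],-78,-40),f((.47,.10,.24),-60,-5),f((.47,.10,.28),-40,0)])
E
```

```text
[0.4683713  0.10695323 0.11324361]
now [0.4255 0.1001 0.0905] yaw -80.1 op 0.55 t 22.0 F [ 2.2 -0.4  5.2]
5 x [0.9, -26.9, -25.7, 22.3, -0.2, -2.5, 0.55]
7 x [8.4, -67.9, -21.0, 34.7, -16.9, -7.0, 0.55]
4 x [-0.0, -40.0, 0.8, 5.0, -20.0, -0.9, 0.55]
```

Emit:
send_rows([
  [1,-27,-26,22.3,0,-2.5,0.55],
  [1,-27,-26,22.3,0,-2.5,0.55],
  [1,-27,-26,22.3,0,-2.5,0.55],
  [1,-27,-26,22.3,0,-2.5,0.55],
  [1,-27,-26,22.3,0,-2.5,0.55],
])

```text
clock: 22.38
eef_pos: [0.4361, 0.0939, 0.1269]
orientation: [0.708, -0.568, 0.273, -0.318]
ft_force: [0.3, 0.2, -0.5]
opening: 0.549
```

Emit:
send_rows([
  [8,-68,-21,34.7,-16.9,-7,0.55],
  [8,-68,-21,34.7,-16.9,-7,0.55],
  [8,-68,-21,34.7,-16.9,-7,0.55],
  [8,-68,-21,34.7,-16.9,-7,0.55],
  [8,-68,-21,34.7,-16.9,-7,0.55],
  [8,-68,-21,34.7,-16.9,-7,0.55],
  [8,-68,-21,34.7,-16.9,-7,0.55],
])

```text
clock: 22.97
eef_pos: [0.4642, 0.0925, 0.1909]
orientation: [0.646, -0.367, 0.342, -0.575]
ft_force: [-2.0, 0.4, 0.6]
opening: 0.554
```

```bash
python3 - <<'E'
from h import *
st=state(); print(st['joint_pos'].round(2),st['eef_pos'],st['ft_force'])
print((Rt(-60,-5).inv()*R.from_quat(st['orientation'])).as_rotvec(degrees=True))
s,d=grab('side','17'); crop(s,250,100,420,250,4,'pics/c26.png')
P=cloud('side',d)
m=(P[...,2]>.08)&(P[...,2]<.1)&(abs(P[...,0]-.43)<.05)&(abs(P[...,1]-.09)<.06); q=P[m]; print(len(q),q.mean(0))
# cap top in side: white cylinder
m=(P[...,2]>.05)&(P[...,2]<.075)&(abs(P[...,0]-.43)<.06)&(abs(P[...,1]-.08)<.045); q=P[m]
print(len(q),cv2.minAreaRect((q[:,:2]*1000).astype(np.float32)))
h=(q[:,:2]*1000).astype(np.float32)
import sys
for zz in range(0,100,10):
    mm=(abs(P[...,2]-zz/1000-.005)<.005)&(abs(P[...,0]-.43)<.06)&(abs(P[...,1]-.08)<.045)&(P[...,2]>.004); k=P[mm]; print(zz,len(k),k.min(0).round(3) if len(k) else '',k.max(0).round(3) if len(k) else '')
E
```

```text
[-0.35  0.62  0.1   1.74 -0.01  0.88 -1.31] [0.46421107 0.09252232 0.19089502] [-1.95401253  0.36766985  0.60950885]
[-1.01776917  0.29622346 -1.15028107]
86 [0.42375247 0.08138951 0.09223832]
192 ((424.73822021484375, 85.22724151611328), (44.83794021606445, 46.544715881347656), 9.05075454711914)
0 30 [0.38  0.06  0.004] [0.448 0.111 0.01 ]
10 47 [0.401 0.061 0.01 ] [0.448 0.096 0.02 ]
20 49 [0.4   0.059 0.02 ] [0.448 0.1   0.03 ]
30 51 [0.4   0.059 0.03 ] [0.449 0.099 0.04 ]
40 56 [0.4   0.059 0.04 ] [0.449 0.098 0.05 ]
50 56 [0.401 0.06  0.05 ] [0.45  0.098 0.06 ]
60 53 [0.401 0.059 0.06 ] [0.446 0.106 0.07 ]
70 103 [0.402 0.06  0.07 ] [0.447 0.102 0.08 ]
80 28 [0.412 0.072 0.08 ] [0.436 0.086 0.09 ]
90 58 [0.412 0.071 0.09 ] [0.438 0.098 0.1  ]
```

View pics/c26.png

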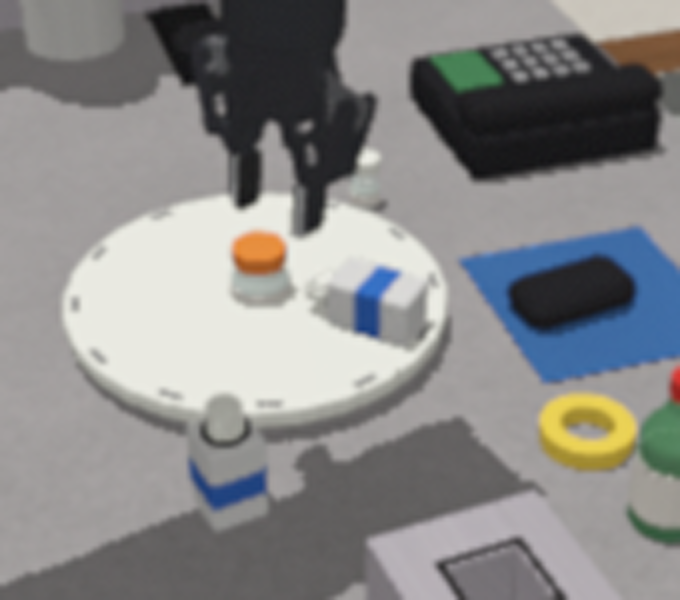

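```bash
cat >> h.py <<'E'
def upright(d,c,zlo=.008,zhi=.066,r=.04,cam='side'):
    """fit 44 mm square to side points around c; returns centre,yaw(mod 90)"""
    from scipy.optimize import least_squares
    P=cloud(cam,d); m=(P[...,2]>zlo)&(P[...,2]<zhi)&(np.hypot(P[...,0]-c[0],P[...,1]-c[1])<r); q=P[m][:,:2]
    best=None
    for y0 in range(-40,50,15):
        def res(p):
            a=np.radians(p[2]); u=q-p[:2]/1000; x=np.cos(a)*u[:,0]+np.sin(a)*u[:,1]; y=-np.sin(a)*u[:,0]+np.cos(a)*u[:,1]
            return (np.maximum(abs(x),abs(y))-.022)*1000
        o=least_squares(res,[c[0]*1000,c[1]*1000,y0],loss='soft_l1')
        if best is None or o.cost<best.cost: best=o
    print('upright c',(best.x[:2]/1000).round(4),'yaw %.1f'%((best.x[2]+45)%90-45),'n',len(q),'rms %.2f'%np.sqrt(2*best.cost/len(q)))
E
python3 - <<'E'
from h import *
upright(np.load('side17.npy'),(.425,.084)); upright(np.load('side16.npy'),(.425,.084))
C=(.425,.0845)
D=Rdown(-60)
plan([((.43,.087,.19),D,.6),((*C,.085),D,.6),((*C,.043),D,.6)])
E
```

```text
upright c [0.4249 0.0866] yaw 10.8 n 295 rms 0.91
upright c [0.4249 0.0867] yaw 11.3 n 294 rms 0.89
now [0.4648 0.0928 0.1905] yaw -60.3 op 0.55 t 23.0 F [-0.5 -0.2 -0.1]
2 x [-12.2, 3.8, -32.8, 6.2, -0.3, 1.1, 0.6]
4 x [-0.4, 105.0, -5.6, -0.0, -0.0, 0.0, 0.6]
3 x [-0.1, 42.0, -0.0, -0.0, -0.0, 0.0, 0.6]
```

Emit:
send_rows([
  [-12,4,-33,6.2,-0.3,1.1,0.6],
  [-12,4,-33,6.2,-0.3,1.1,0.6],
  [-12,4,-33,6.2,-0.3,1.1,0.6],
])

```text
clock: 23.27
eef_pos: [0.4283, 0.0858, 0.1892]
orientation: [0.612, -0.355, 0.354, -0.612]
ft_force: [-1.2, -0.6, 0.1]
opening: 0.6
```

```bash
python3 - <<'E'
from h import *
C=(.425,.0855); D=Rdown(-60)
plan([((*C,.085),D,.6),((*C,.042),D,.6)])
E
```

```text
now [0.4283 0.0858 0.1892] yaw -60.1 op 0.60 t 23.3 F [-1.2 -0.6  0.1]
4 x [-1.4, 104.2, -2.9, 0.1, -0.1, -0.0, 0.6]
3 x [0.1, 43.0, -0.1, -0.0, -0.0, -0.0, 0.6]
```

Emit:
send_rows([
  [-1.4,40,-3,0,0,0,0.6],
  [-1.4,80,-3,0,0,0,0.6],
  [-1.4,104,-3,0,0,0,0.6],
  [-1.4,120,-3,0,0,0,0.6],
  [-1.4,135,-3,0,0,0,0.6],
  [-1.4,147,-3,0,0,0,0.6],
  [-1.4,147,-3,0,0,0,0.6],
])

```text
clock: 23.85
eef_pos: [0.427, 0.0866, 0.0395]
orientation: [0.613, -0.355, 0.353, -0.611]
ft_force: [-0.7, 1.2, 0.1]
opening: 0.599
```

Emit:
send_rows([
  [0,0,0,0,0,0,0],
  [0,0,0,0,0,0,0],
  [0,0,0,0,0,0,0],
  [0,0,0,0,0,0,0],
  [0,0,0,0,0,0,0],
  [0,0,0,0,0,0,0],
], grip_force=60)

```text
clock: 24.35
eef_pos: [0.4275, 0.0867, 0.043]
orientation: [-0.612, 0.353, -0.354, 0.613]
ft_force: [0.2, 0.3, 0.5]
opening: 0.277
```

```bash
python3 - <<'E'
from h import *
st=state(); print(st['eef_pos'],st['ft_force'],st['opening'])
s,d=grab('side','18'); crop(s,250,100,420,250,4,'pics/c27.png')
upright(d,(.425,.086),zhi=.06)
p=st['eef_pos']
plan([(p+[0,0,.15],None,0)])
E
```

```text
[0.42749652 0.08668712 0.04297052] [0.15177686 0.28845799 0.54957733] 0.2769923907495121
upright c [0.4249 0.0857] yaw 11.4 n 254 rms 0.97
now [0.4275 0.0867 0.043 ] yaw -60.0 op 0.28 t 24.4 F [-0.1 -0.1  1.9]
5 x [0.2, -150.0, 0.4, 0.0, 0.0, 0.0, 0]
```

View pics/c27.png

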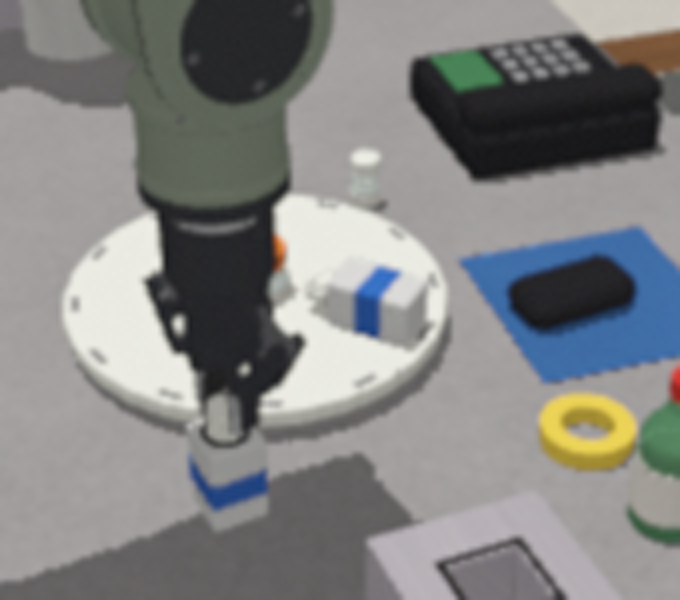

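Emit:
send_rows([
  [0,-40,0,0,0,0,0],
  [0,-80,0,0,0,0,0],
  [0,-120,0,0,0,0,0],
  [0,-150,0,0,0,0,0],
  [0,-150,0,0,0,0,0],
])

```text
clock: 24.82
eef_pos: [0.4286, 0.087, 0.1976]
orientation: [-0.61, 0.351, -0.356, 0.615]
ft_force: [0.6, 0.2, -1.8]
opening: 0.275
```

```bash
python3 - <<'E'
from h import *
C=mani(0,-.005)[:2]; D=Rdown(-66.1)
plan([((*C,.192),D,0)])
for k in ('side0','side12','side17'):
    P=cloud('side',np.load(k+'.npy')); m=(abs(P[...,2]-.085)<.004)&(P[...,0]>.45)&(P[...,0]<.68)&(P[...,1]<-.03)&(P[...,1]>-.48)
    m=cv2.morphologyEx(m.astype(np.uint8),cv2.MORPH_OPEN,np.ones((3,3)))>0
    q=P[m]; print(len(q),np.median(q[:,2]),cv2.minAreaRect((q[:,:2]*1000).astype(np.float32)))
E
```

```text
now [0.4286 0.087  0.1976] yaw -60.0 op 0.27 t 24.8 F [ 0.6  0.2 -1.8]
6 x [182.0, 3.1, -30.3, -0.3, 3.0, 0.1, 0]
6 x [183.3, 2.8, -20.7, -0.2, 3.1, 0.0, 0]
6323 0.08521495382736222 ((557.42626953125, -252.47396850585938), (122.823974609375, 402.1718444824219), 5.273293495178223)
6267 0.08523141636506448 ((557.9669189453125, -252.23977661132812), (122.68046569824219, 402.155517578125), 5.276279449462891)
6218 0.08521027044078394 ((557.5681762695312, -252.1286163330078), (122.40805053710938, 402.2148742675781), 5.228862762451172)
```

Emit:
send_rows([
  [182,3,-30,0,3,0,0],
  [182,3,-30,0,3,0,0],
  [182,3,-30,0,3,0,0],
  [182,3,-30,0,3,0,0],
  [182,3,-30,0,3,0,0],
  [182,3,-30,0,3,0,0],
])

```text
clock: 25.32
eef_pos: [0.4924, -0.0905, 0.1893]
orientation: [0.602, -0.37, 0.372, -0.602]
ft_force: [-0.3, 0.6, -2.4]
opening: 0.278
```

Emit:
send_rows([
  [183,3,-21,0,3.1,0,0],
  [183,3,-21,0,3.1,0,0],
  [183,3,-21,0,3.1,0,0],
  [183,3,-21,0,3.1,0,0],
  [183,3,-21,0,3.1,0,0],
  [183,3,-21,0,3.1,0,0],
  [183,3,-21,0,3.1,0,0],
])

```text
clock: 25.9
eef_pos: [0.5561, -0.2585, 0.1862]
orientation: [-0.592, 0.386, -0.386, 0.593]
ft_force: [0.9, 0.2, -1.1]
opening: 0.276
```

```bash
sed -i 's/^MC=.*/MC=np.array([.5576,-.2529]); MY=np.radians(5.26)/' h.py; python3 - <<'E'
from h import *
C=mani(0,-.005)[:2]; print(C)
st=state(); print(st['eef_pos'],yawof(R.from_quat(st['orientation'])))
for k in '12':
    s,d=grab('side','19'+k); upright(d,C,zlo=.148,zhi=.21,r=.042)
crop(s,340,140,500,320,3.5,'pics/c28.png')
plan([])
E
```

```text
[ 0.55805838 -0.25787894]
[ 0.55605077 -0.25851655  0.18618251] -66.14411975479587
upright c [ 0.5535 -0.259 ] yaw 4.9 n 633 rms 0.61
upright c [ 0.5537 -0.258 ] yaw 5.1 n 638 rms 0.60
now [ 0.5563 -0.2571  0.1868] yaw -66.0 op 0.28 t 26.0 F [ 0.   0.1 -2.1]
```

View pics/c28.png

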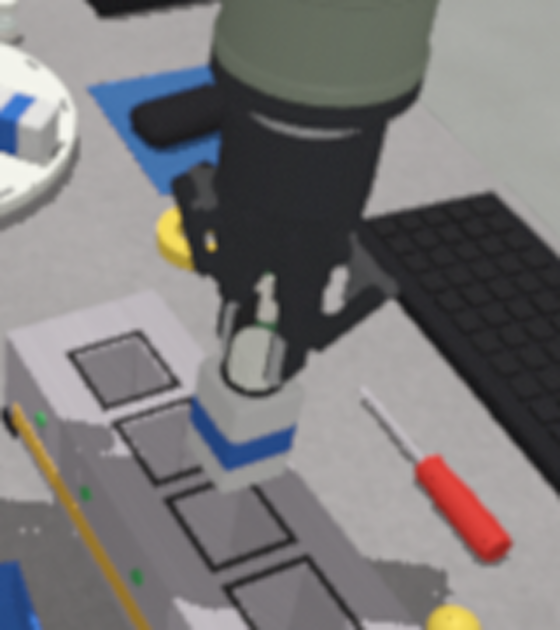

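Emit:
send_rows([
  [1.3,15,4.4,0,0,0,0],
  [1.3,30,4.4,0,0,0,0],
  [1.3,44,4.4,0,0,0,0],
  [1.3,44,4.4,0,0,0,0],
  [1.3,44,4.4,0,0,0,0],
])

```text
clock: 26.42
eef_pos: [0.561, -0.2569, 0.1432]
orientation: [-0.592, 0.385, -0.386, 0.593]
ft_force: [1.1, -0.2, -1.3]
opening: 0.276
```

```bash
python3 - <<'E'
from h import *
C=mani(0,-.005)[:2]; print(C)
st=state(); print(st['eef_pos'],yawof(R.from_quat(st['orientation'])))
for k in '12':
    s,d=grab('side','20'+k); upright(d,C,zlo=.103,zhi=.165,r=.042)
t,_=grab('top','20')
crop(s,340,180,500,320,4,'pics/c29.png')
E
```

```text
[ 0.55805838 -0.25787894]
[ 0.56100795 -0.25690854  0.14322295] -66.02967828127608
upright c [ 0.5585 -0.2574] yaw 5.0 n 558 rms 0.60
upright c [ 0.5588 -0.2579] yaw 4.8 n 554 rms 0.61
```

View pics/c29.png

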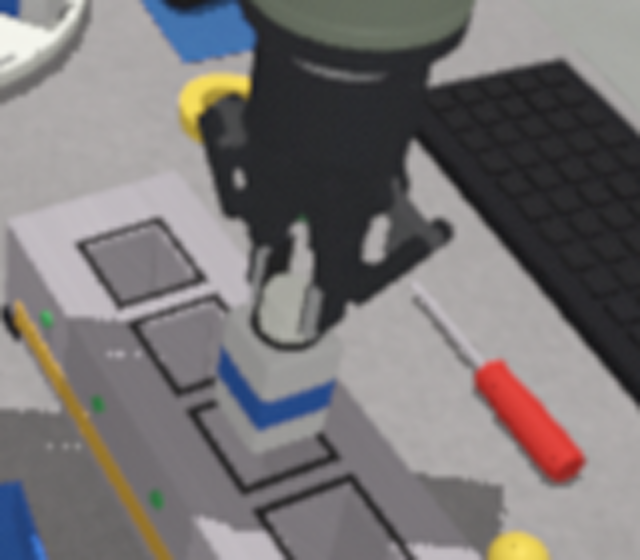

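Emit:
send_rows([
  [0,6,-0.5,0,0,0,0],
  [0,12,-0.5,0,0,0,0],
  [0,18,-0.5,0,0,0,0],
  [0,24,-0.5,0,0,0,0],
  [0,24,-0.5,0,0,0,0],
])

```text
clock: 26.98
eef_pos: [0.5601, -0.2579, 0.1175]
orientation: [-0.592, 0.386, -0.386, 0.593]
ft_force: [0.0, 1.1, -1.4]
opening: 0.274
```

Entered without force, so I'm continuing down.

Emit:
send_rows([
  [0,8,0,0,0,0,0],
  [0,16,0,0,0,0,0],
  [0,24,0,0,0,0,0],
  [0,32,0,0,0,0,0],
  [0,40,0,0,0,0,0],
  [0,48,0,0,0,0,0],
  [0,52,0,0,0,0,0],
  [0,52,0,0,0,0,0],
])

```text
clock: 27.65
eef_pos: [0.5603, -0.2579, 0.0659]
orientation: [-0.592, 0.385, -0.386, 0.593]
ft_force: [0.7, -0.3, -2.2]
opening: 0.277
```

Emit:
send_rows([
  [0,2,0,0,0,0,0],
  [0,4,0,0,0,0,0],
  [0,4,0,0,0,0,0],
])

```text
clock: 27.9
eef_pos: [0.5608, -0.2581, 0.0629]
orientation: [-0.592, 0.385, -0.386, 0.593]
ft_force: [-0.6, -0.4, -1.8]
opening: 0.278
```

Emit:
send_rows([
  [0,2,0,0,0,0,0],
  [0,4,0,0,0,0,0],
  [0,4,0,0,0,0,0],
])

```text
clock: 28.15
eef_pos: [0.5607, -0.258, 0.0587]
orientation: [-0.592, 0.385, -0.386, 0.593]
ft_force: [-0.4, 0.7, -1.9]
opening: 0.274
```

Emit:
send_rows([
  [0,1,0,0,0,0,0],
  [0,1,0,0,0,0,0],
])

```text
clock: 28.32
eef_pos: [0.5609, -0.2581, 0.0581]
orientation: [-0.592, 0.385, -0.386, 0.593]
ft_force: [-0.2, -0.2, -1.7]
opening: 0.278
```

Emit:
send_rows([
  [0,1,0,0,0,0,0],
  [0,2,0,0,0,0,0],
  [0,2,0,0,0,0,0],
])

```text
clock: 28.57
eef_pos: [0.5615, -0.2579, 0.0578]
orientation: [-0.592, 0.384, -0.387, 0.594]
ft_force: [-6.2, 5.6, 27.3]
opening: 0.272
```

Emit:
send_rows([
  [0,0,0,0,0,0,0.4],
  [0,0,0,0,0,0,0.5],
  [0,0,0,0,0,0,0.55],
  [0,0,0,0,0,0,0.55],
  [0,-20,0,0,0,0,0.55],
  [0,-50,0,0,0,0,0.55],
  [0,-90,0,0,0,0,0.55],
  [0,-130,0,0,0,0,0.55],
])

```text
clock: 29.23
eef_pos: [0.56, -0.258, 0.1872]
orientation: [-0.592, 0.385, -0.386, 0.593]
ft_force: [-0.6, -0.3, -0.2]
opening: 0.548
```

```bash
python3 - <<'E'
from h import *
s,d=grab('side','21'); crop(s,340,180,500,320,4,'pics/c30.png'); t,dt=grab('top','21'); bodies(dt)
crop(t,170,130,300,260,4,'pics/c31.png')
P=cloud('side',d); C=mani(0,-.005)[:2]
m=(P[...,2]>.088)&(P[...,2]<.125)&(np.hypot(P[...,0]-C[0],P[...,1]-C[1])<.03); q=P[m]; print(len(q),q[:,2].max(),q.min(0),q.max(0), np.percentile(q[:,2],90))
plan([])
E
```

```text
[254.3 167.9] 261 [0.5846 0.2272 0.0738] ((584.450439453125, 227.6426544189453), (43.82349395751953, 71.82029724121094), 44.0173225402832)
[230.  189.8] 143 [0.5085 0.3037 0.0749] ((508.7735290527344, 303.84210205078125), (44.070533752441406, 43.37671661376953), 27.343347549438477)
230 0.11384846626512846 [ 0.53080701 -0.2851662   0.08801477] [ 0.58375575 -0.24242564  0.11384847] 0.11173388617867248
now [ 0.5625 -0.2592  0.1918] yaw -66.1 op 0.55 t 29.3 F [1.2 0.7 0.2]
```

View pics/c30.png

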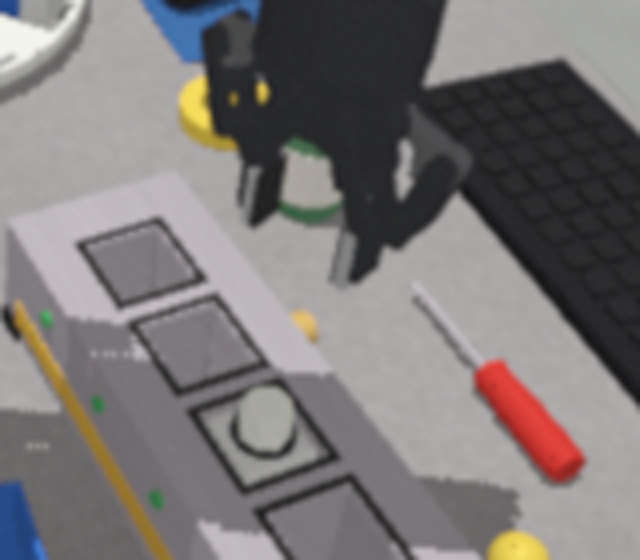

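View pics/c31.png

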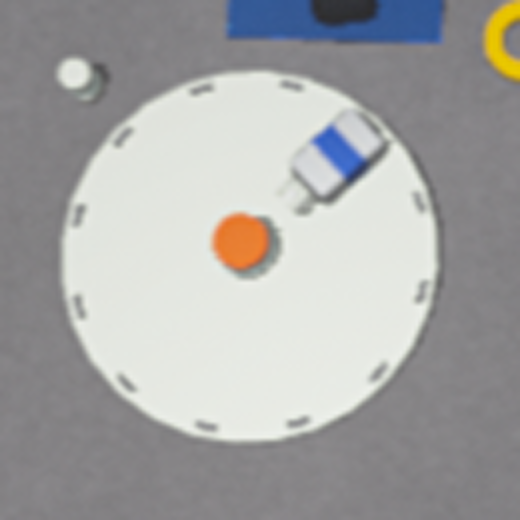

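```bash
cat > a.py <<'E'
from h import *
a=np.radians(134); d=np.array([np.cos(a),np.sin(a),0]); cap=np.array([.5845,.2274,.052])+.048*d; G=cap+.0025*d
f=lambda G,y,a,o=0:(eef(G,Rt(y,a)),Rt(y,a),o)
E
python3 - <<'E'
from a import *
print(cap,G)
plan([((.50,0,.22),Rt(-10,0),.55),f(G+[0,0,.14],44,-10,.6),f(G+[0,0,.03],44,-10,.6)])
E
```

```text
[0.5511564  0.26192831 0.052     ] [0.54941975 0.26372666 0.052     ]
now [ 0.5625 -0.2592  0.1918] yaw -66.1 op 0.55 t 29.3 F [1.2 0.7 0.2]
6 x [-131.1, -14.9, 24.0, -0.1, -28.1, 0.3, 0.55]
6 x [-104.3, -14.3, 82.9, -0.1, -28.0, 0.3, 0.55]
5 x [4.8, 38.1, 131.6, -4.6, -26.9, -2.4, 0.6]
5 x [63.2, 29.4, 118.2, -4.6, -27.0, -2.3, 0.6]
4 x [0.0, 108.4, 19.0, -0.0, 0.0, 0.0, 0.6]
```

Emit:
send_rows([
  [-131,-15,24,0,-28,0,0.55],
  [-131,-15,24,0,-28,0,0.55],
  [-131,-15,24,0,-28,0,0.55],
  [-131,-15,24,0,-28,0,0.55],
  [-131,-15,24,0,-28,0,0.55],
  [-131,-15,24,0,-28,0,0.55],
])

```text
clock: 29.83
eef_pos: [0.5294, -0.1286, 0.2011]
orientation: [-0.668, 0.23, -0.232, 0.669]
ft_force: [0.1, -1.1, -0.4]
opening: 0.548
```

Emit:
send_rows([
  [-104,-14,83,0,-28,0,0.55],
  [-104,-14,83,0,-28,0,0.55],
  [-104,-14,83,0,-28,0,0.55],
  [-104,-14,83,0,-28,0,0.55],
  [-104,-14,83,0,-28,0,0.55],
  [-104,-14,83,0,-28,0,0.55],
])

```text
clock: 30.33
eef_pos: [0.4989, -0.0001, 0.2147]
orientation: [0.704, -0.063, 0.065, -0.704]
ft_force: [0.4, -0.3, -0.6]
opening: 0.55
```

Emit:
send_rows([
  [5,38,132,-4.6,-27,-2.4,0.6],
  [5,38,132,-4.6,-27,-2.4,0.6],
  [5,38,132,-4.6,-27,-2.4,0.6],
  [5,38,132,-4.6,-27,-2.4,0.6],
  [5,38,132,-4.6,-27,-2.4,0.6],
  [5,38,132,-4.6,-27,-2.4,0.6],
])

```text
clock: 30.83
eef_pos: [0.5271, 0.1288, 0.1762]
orientation: [0.729, 0.115, -0.09, -0.669]
ft_force: [-0.7, -0.3, 0.5]
opening: 0.596
```

Emit:
send_rows([
  [63,29,118,-4.6,-27,-2.3,0.6],
  [63,29,118,-4.6,-27,-2.3,0.6],
  [63,29,118,-4.6,-27,-2.3,0.6],
  [63,29,118,-4.6,-27,-2.3,0.6],
  [63,29,118,-4.6,-27,-2.3,0.6],
  [63,29,118,-4.6,-27,-2.3,0.6],
])

```text
clock: 31.33
eef_pos: [0.555, 0.2566, 0.1389]
orientation: [0.711, 0.285, -0.239, -0.596]
ft_force: [-0.3, -0.9, -0.0]
opening: 0.604
```

```bash
python3 - <<'E'
from a import *
print(state()['joint_pos'].round(2))
s,d=grab('side','22'); crop(s,250,80,400,220,4,'pics/c32.png')
P=cloud('side',d); m=(abs(P[...,2]-.074)<.004)&(abs(P[...,0]-.584)<.07)&(abs(P[...,1]-.227)<.06); q=P[m]; print(len(q),q.mean(0),cv2.minAreaRect((q[:,:2]*1000).astype(np.float32)))
plan([f(G+[0,0,.03],44,-10,.6),f(G,44,-10,.6)])
E
```

```text
[-0.43  0.82 -0.32  1.48  0.52  0.91 -0.22]
193 [0.58336865 0.22560777 0.07386061] ((566.5543212890625, 246.95785522460938), (48.210601806640625, 126.84323120117188), 45.38570785522461)
now [0.5553 0.256  0.1394] yaw 43.6 op 0.60 t 31.4 F [ 0.3 -0.4  0.4]
4 x [1.0, 103.8, 19.7, 0.1, -0.4, 0.0, 0.6]
2 x [-0.0, 29.5, 5.2, 0.0, 0.0, 0.0, 0.6]
```

View pics/c32.png

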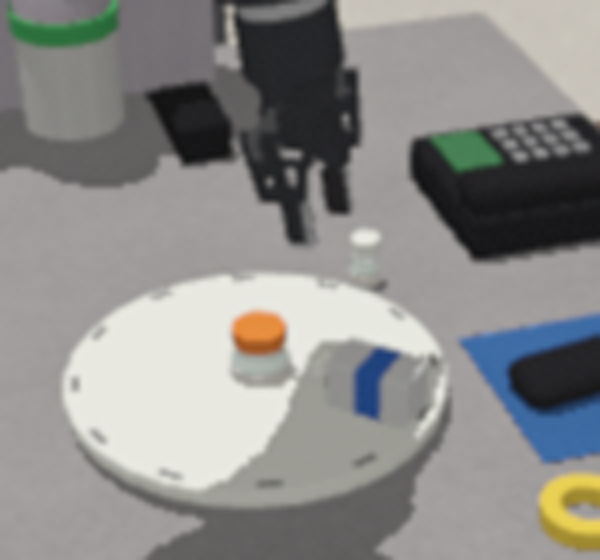

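Emit:
send_rows([
  [1,40,8,0,0,0,0.6],
  [1,75,14,0,0,0,0.6],
  [1,104,19.7,0,0,0,0.6],
  [1,104,19.7,0,0,0,0.6],
])

```text
clock: 31.72
eef_pos: [0.5531, 0.2566, 0.0292]
orientation: [0.712, 0.284, -0.241, -0.596]
ft_force: [-1.5, 0.3, -1.3]
opening: 0.6
```

Emit:
send_rows([
  [0,10,1.8,0,0,0,0.6],
  [0,20,3.5,0,0,0,0.6],
  [0,27,4.8,0,0,0,0.6],
  [0,27,4.8,0,0,0,0.6],
])

```text
clock: 32.05
eef_pos: [0.5544, 0.2599, 0.0056]
orientation: [0.711, 0.287, -0.24, -0.596]
ft_force: [0.5, -0.2, -0.1]
opening: 0.599
```

```bash
python3 - <<'E'
from a import *
s,d=grab('side','23'); crop(s,250,80,400,220,4,'pics/c33.png')
plan([f(G,44,-10,.6)])
E
```

```text
now [0.5545 0.2601 0.0062] yaw 44.0 op 0.60 t 32.1 F [-0.   0.5 -0.5]
2 x [-1.2, 2.8, -1.9, 0.1, -0.0, 0.1, 0.6]
```

View pics/c33.png

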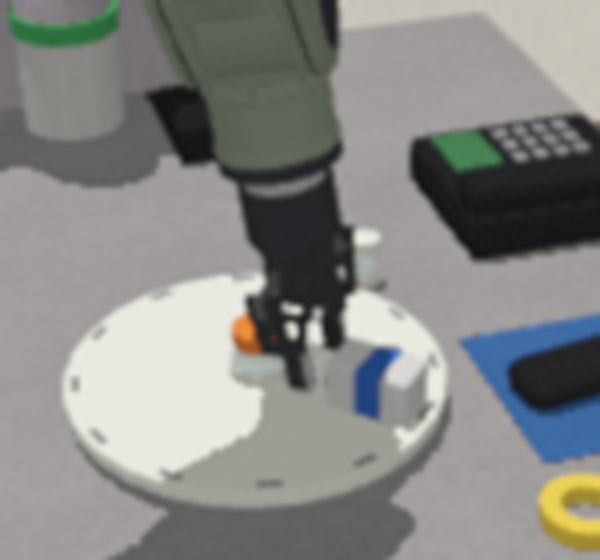

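Emit:
send_rows([
  [-1,1,-1,0,0,0,0.6],
  [-1,1,-1,0,0,0,0],
  [-1,1,-1,0,0,0,0],
  [-1,1,-1,0,0,0,0],
  [-1,1,-1,0,0,0,0],
  [-1,1,-1,0,0,0,0],
  [-1,1,-1,0,0,0,0],
], grip_force=80)

```text
clock: 32.68
eef_pos: [0.5548, 0.259, 0.0059]
orientation: [0.71, 0.288, -0.24, -0.596]
ft_force: [-1.3, 1.6, 7.1]
opening: 0.27
```

```bash
python3 - <<'E'
from a import *
s,d=grab('side','24'); crop(s,250,80,400,220,4,'pics/c34.png')
p=state()['eef_pos']; 
plan([(p+[0,0,.14],None,0),f((.47,.15,.24),70,10),f((.44,.10,.22),102,20),f((.43,.09,.15),102,45),f((.43,.09,.13),102,70)])
E
```

```text
now [0.5548 0.2591 0.0059] yaw 44.0 op 0.27 t 32.7 F [-1.5 -0.   7.3]
5 x [0.4, -137.8, -24.5, 0.0, 0.0, 0.0, 0]
6 x [-140.4, -43.4, -19.7, 19.8, -26.1, 0.1, 0]
6 x [-66.2, 20.4, 13.4, 9.7, -30.9, 8.3, 0]
5 x [-7.7, 65.2, 8.0, 25.0, -0.0, 0.0, 0]
5 x [0.0, 9.5, 6.5, 25.0, -0.0, 0.0, 0]
```

View pics/c34.png

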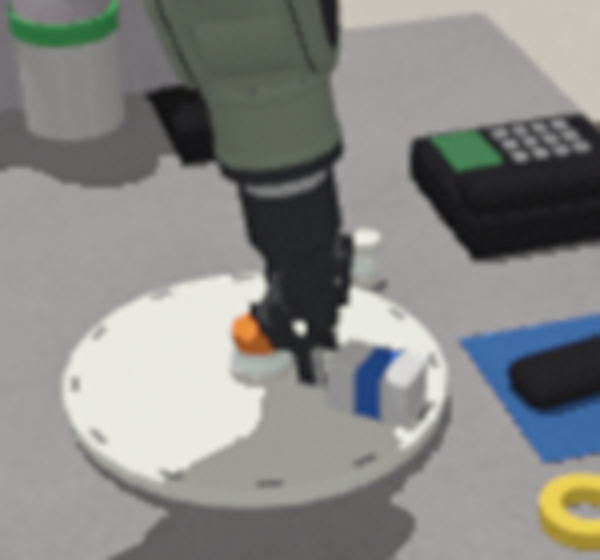

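Emit:
send_rows([
  [0,-35,-6,0,0,0,0],
  [0,-70,-12.5,0,0,0,0],
  [0,-105,-18.5,0,0,0,0],
  [0,-138,-24.5,0,0,0,0],
  [0,-138,-24.5,0,0,0,0],
  [0,-138,-24.5,0,0,0,0],
])

```text
clock: 33.23
eef_pos: [0.5549, 0.2589, 0.1469]
orientation: [0.71, 0.289, -0.239, -0.596]
ft_force: [0.4, -0.1, -2.4]
opening: 0.272
```

Emit:
send_rows([
  [-140,-43,-20,19.8,-26,0,0],
  [-140,-43,-20,19.8,-26,0,0],
  [-140,-43,-20,19.8,-26,0,0],
  [-140,-43,-20,19.8,-26,0,0],
  [-140,-43,-20,19.8,-26,0,0],
  [-140,-43,-20,19.8,-26,0,0],
  [-140,-43,-20,19.8,-26,0,0],
])

```text
clock: 33.82
eef_pos: [0.4622, 0.152, 0.1897]
orientation: [-0.527, -0.367, 0.438, 0.629]
ft_force: [0.7, 0.7, -1.7]
opening: 0.273
```

Emit:
send_rows([
  [-66,20,13,9.7,-31,8.3,0],
  [-66,20,13,9.7,-31,8.3,0],
  [-66,20,13,9.7,-31,8.3,0],
  [-66,20,13,9.7,-31,8.3,0],
  [-66,20,13,9.7,-31,8.3,0],
  [-66,20,13,9.7,-31,8.3,0],
  [-66,20,13,9.7,-31,8.3,0],
])

```text
clock: 34.4
eef_pos: [0.4238, 0.0973, 0.1727]
orientation: [-0.362, -0.446, 0.636, 0.516]
ft_force: [1.2, -0.0, -1.7]
opening: 0.275
```

```bash
python3 - <<'E'
from a import *
print(state()['joint_pos'].round(2),state()['opening'])
s,d=grab('side','25'); crop(s,250,80,400,220,4,'pics/c35.png')
plan([f((.43,.09,.16),102,45),f((.43,.09,.15),102,70)])
E
```

```text
[ 0.12  0.83 -0.82  1.61  0.46  1.29  0.96] 0.27494077974648123
now [0.4238 0.0968 0.1731] yaw 101.8 op 0.28 t 34.5 F [-0.3  0.2 -2. ]
5 x [-8.1, 55.1, 11.9, 25.1, -0.2, 0.1, 0]
5 x [0.1, 2.5, 13.7, 25.0, 0.0, -0.0, 0]
```

View pics/c35.png

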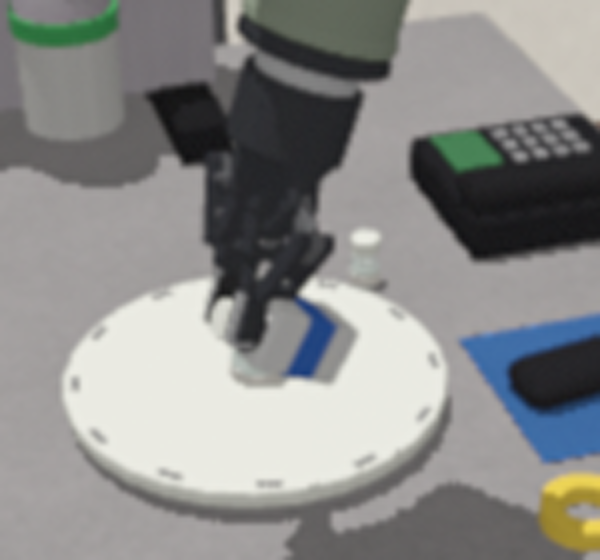

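Emit:
send_rows([
  [-8,55,12,25,0,0,0],
  [-8,55,12,25,0,0,0],
  [-8,55,12,25,0,0,0],
  [-8,55,12,25,0,0,0],
  [-8,55,12,25,0,0,0],
  [-8,55,12,25,0,0,0],
])

```text
clock: 34.95
eef_pos: [0.3962, 0.0825, 0.1252]
orientation: [-0.242, -0.298, 0.717, 0.582]
ft_force: [-0.9, 0.3, -1.0]
opening: 0.275
```

Emit:
send_rows([
  [0,2.5,14,25,0,0,0],
  [0,2.5,14,25,0,0,0],
  [0,2.5,14,25,0,0,0],
  [0,2.5,14,25,0,0,0],
  [0,2.5,14,25,0,0,0],
  [0,2.5,14,25,0,0,0],
])

```text
clock: 35.45
eef_pos: [0.3775, 0.0769, 0.1314]
orientation: [-0.112, -0.138, 0.765, 0.619]
ft_force: [-0.9, 0.3, -2.4]
opening: 0.271
```

```bash
python3 - <<'E'
from a import *
print(state()['joint_pos'].round(2),state()['opening'])
s,d=grab('side','26'); crop(s,250,80,400,220,4,'pics/c36.png')
P=cloud('side',d); m=(abs(P[...,0]-.43)<.045)&(P[...,1]<.115)&(P[...,1]>.03)&(P[...,2]>.01)&(P[...,2]<.15)
q=P[m]; o=np.argsort(q[:,2])[:8]; print(q[o].round(3))
plan([f((.43,.09,.10),102,70)])
E
```

```text
[-0.22  1.29 -0.1   1.05  0.    2.01  1.47] 0.27078715061562497
[[0.423 0.067 0.06 ]
 [0.423 0.069 0.062]
 [0.415 0.08  0.062]
 [0.435 0.07  0.062]
 [0.441 0.072 0.063]
 [0.419 0.065 0.063]
 [0.428 0.066 0.063]
 [0.454 0.075 0.064]]
now [0.3778 0.0761 0.1315] yaw 102.0 op 0.27 t 35.5 F [ 0.3  2.6 -2.1]
3 x [3.0, 9.5, -48.0, 0.5, -0.3, -0.1, 0]
```

View pics/c36.png

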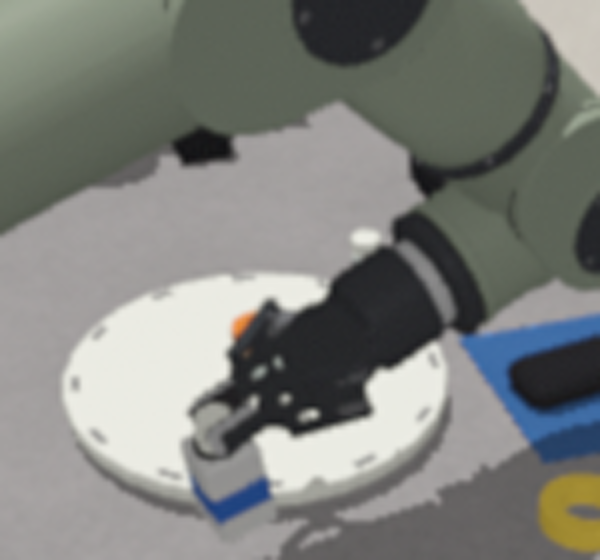

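Emit:
send_rows([
  [0,7,-19,0,0,0,0],
  [0,14,-38,0,0,0,0],
  [0,17,-46,0,0,0,0],
  [0,17,-46,0,0,0,0],
])

```text
clock: 35.83
eef_pos: [0.3772, 0.077, 0.0816]
orientation: [-0.111, -0.137, 0.765, 0.619]
ft_force: [-0.6, 0.5, -1.0]
opening: 0.273
```

Emit:
send_rows([
  [0,1,-2,0,0,0,0],
  [0,1.5,-4,0,0,0,0],
  [0,1.5,-4,0,0,0,0],
])

```text
clock: 36.08
eef_pos: [0.3779, 0.0771, 0.0784]
orientation: [-0.111, -0.138, 0.765, 0.619]
ft_force: [0.2, 0.7, -0.7]
opening: 0.273
```

Emit:
send_rows([
  [0,0.5,-1.5,0,0,0,0],
  [0,1,-3,0,0,0,0],
  [0,1,-3,0,0,0,0],
])

```text
clock: 36.33
eef_pos: [0.3777, 0.0772, 0.0747]
orientation: [-0.111, -0.138, 0.766, 0.619]
ft_force: [0.1, -0.6, -1.8]
opening: 0.269
```

```bash
python3 - <<'E'
from a import *
st=state();print(st['joint_pos'].round(2),st['eef_pos'],st['ft_force'])
s,d=grab('side','27'); crop(s,250,80,400,220,4,'pics/c37.png')
E
```

```text
[-0.22  1.39 -0.1   1.01  0.01  1.97  1.48] [0.3777469  0.07718232 0.07465634] [ 0.05590999 -0.573695   -1.78804032]
```

View pics/c37.png

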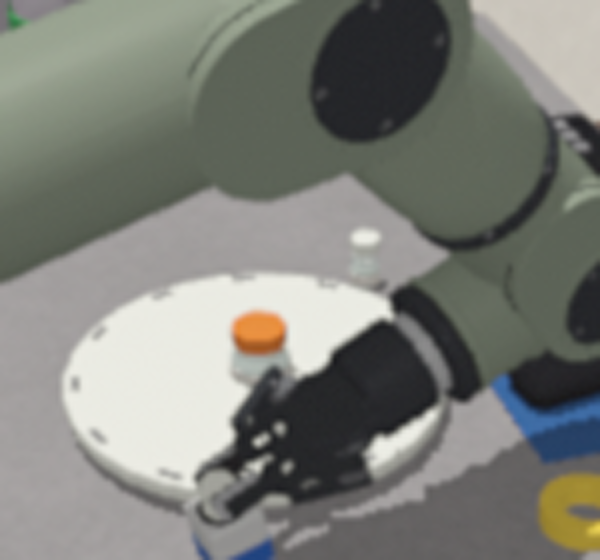

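Not touching yet, so I'm lowering in 2 mm steps.

Emit:
send_rows([
  [0,0.5,-1,0,0,0,0],
  [0,0.7,-2,0,0,0,0],
  [0,0.7,-2,0,0,0,0],
])

```text
clock: 36.63
eef_pos: [0.3776, 0.0772, 0.0737]
orientation: [-0.11, -0.137, 0.766, 0.619]
ft_force: [0.4, 1.7, 13.4]
opening: 0.269
```

Emit:
send_rows([
  [0,0.3,-1,0,0,0,0],
  [0,0.7,-2,0,0,0,0],
  [0,0.7,-2,0,0,0,0],
])

```text
clock: 36.88
eef_pos: [0.3773, 0.0773, 0.0735]
orientation: [-0.109, -0.136, 0.766, 0.619]
ft_force: [2.5, 3.5, 34.1]
opening: 0.27
```

Contact. I'll back off 1.5 mm, release and retract.

Emit:
send_rows([
  [0,-0.5,1.5,0,0,0,0],
  [0,-0.7,2,0,0,0,0],
  [0,-0.7,2,0,0,0,0.4],
  [0,-0.7,2,0,0,0,0.55],
  [0,-0.7,2,0,0,0,0.55],
  [0,-0.7,2,0,0,0,0.55],
])

```text
clock: 37.38
eef_pos: [0.3778, 0.0772, 0.0725]
orientation: [-0.11, -0.137, 0.766, 0.619]
ft_force: [0.5, -0.5, 0.3]
opening: 0.555
```

Emit:
send_rows([
  [0,-15,0,0,0,0,0.55],
  [0,-35,0,3,0,0,0.55],
  [0,-55,0,-3,0,0,0.55],
  [0,-60,0,-5,0,0,0.55],
  [0,-60,0,-5,0,0,0.55],
])

```text
clock: 37.8
eef_pos: [0.4207, 0.0869, 0.0909]
orientation: [-0.142, -0.178, 0.757, 0.612]
ft_force: [-0.2, 0.4, 0.7]
opening: 0.552
```

```bash
python3 - <<'E'
from a import *
st=state();print(st['joint_pos'].round(2),st['eef_pos'],st['ft_force'])
s,d=grab('side','28'); crop(s,250,100,400,240,4,'pics/c38.png')
upright(d,(.425,.086))
r=R.from_quat(st['orientation']); G=st['eef_pos']-r.apply([0,CAPY,0]); print(G)
plan([f(G+[0,0,.05],102,40,.55),f((.47,.10,.24),84,5,.55)])
E
```

```text
[-0.27  1.36  0.07  0.87 -0.08  2.02  1.58] [0.42074538 0.0869312  0.09087334] [-0.22064521  0.40629346  0.71164517]
upright c [0.4358 0.0912] yaw 12.0 n 293 rms 0.96
[0.46371156 0.09611669 0.11256513]
now [0.4196 0.0868 0.0903] yaw 102.1 op 0.55 t 37.9 F [-0.7 -0.6 -1. ]
5 x [0.1, -27.4, 25.3, -23.9, 0.2, 0.0, 0.55]
7 x [3.8, -72.8, 16.2, -34.7, 16.9, -7.0, 0.55]
```

View pics/c38.png

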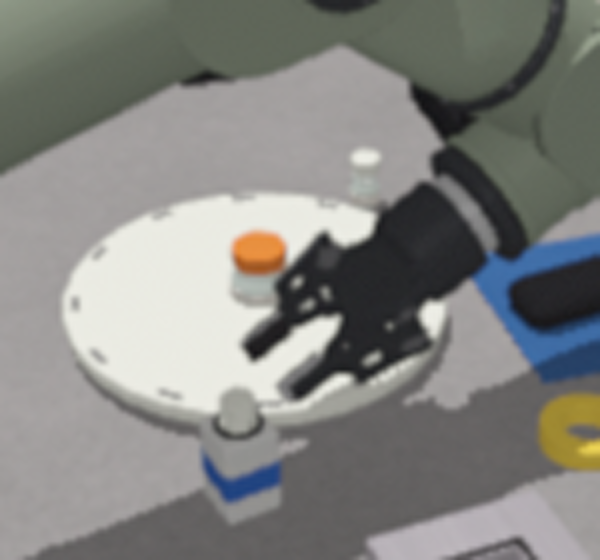

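Emit:
send_rows([
  [0,-27,25,-24,0,0,0.55],
  [0,-27,25,-24,0,0,0.55],
  [0,-27,25,-24,0,0,0.55],
  [0,-27,25,-24,0,0,0.55],
  [0,-27,25,-24,0,0,0.55],
])

```text
clock: 38.27
eef_pos: [0.4318, 0.0893, 0.1259]
orientation: [-0.266, -0.331, 0.704, 0.569]
ft_force: [0.6, -0.7, 0.4]
opening: 0.55
```

Emit:
send_rows([
  [4,-73,16,-34.7,16.9,-7,0.55],
  [4,-73,16,-34.7,16.9,-7,0.55],
  [4,-73,16,-34.7,16.9,-7,0.55],
  [4,-73,16,-34.7,16.9,-7,0.55],
  [4,-73,16,-34.7,16.9,-7,0.55],
  [4,-73,16,-34.7,16.9,-7,0.55],
  [4,-73,16,-34.7,16.9,-7,0.55],
])

```text
clock: 38.85
eef_pos: [0.4637, 0.1004, 0.1904]
orientation: [-0.501, -0.452, 0.494, 0.548]
ft_force: [-0.6, 0.4, 0.2]
opening: 0.548
```

```bash
python3 - <<'E'
from a import *
st=state();print(st['joint_pos'].round(2))
for k in 'ab':
    s,d=grab('side','29'+k); upright(d,(.435,.09))
C=(.4365,.091)
plan([((*C,.17),Rt(72,0),.6),((*C,.042),Rt(72,0),.6)])
E
```

```text
[-0.35  0.62  0.17  1.75 -0.16  0.87  1.37]
upright c [0.4359 0.0911] yaw 12.0 n 291 rms 0.94
upright c [0.4359 0.0911] yaw 12.3 n 294 rms 0.92
now [0.465  0.1005 0.1898] yaw 84.2 op 0.55 t 39.0 F [-0.7 -0.9  0. ]
3 x [-12.4, 22.2, 25.5, -5.3, 12.2, -0.5, 0.6]
5 x [0.1, 128.0, 0.1, 0.1, 0.0, -0.0, 0.6]
```

Emit:
send_rows([
  [-12,22,26,-5.3,12.2,-0.5,0.6],
  [-12,22,26,-5.3,12.2,-0.5,0.6],
  [-12,22,26,-5.3,12.2,-0.5,0.6],
  [-12,22,26,-5.3,12.2,-0.5,0.6],
])

```text
clock: 39.28
eef_pos: [0.4364, 0.0915, 0.1699]
orientation: [0.573, 0.416, -0.416, -0.571]
ft_force: [0.2, 0.9, 0.7]
opening: 0.598
```

```bash
python3 - <<'E'
from a import *
C=(.4362,.0911)
plan([((*C,.043),Rt(72,0),.6)])
E
```

```text
now [0.4364 0.0915 0.1699] yaw 72.0 op 0.60 t 39.3 F [0.2 0.9 0.7]
5 x [-0.3, 126.9, 0.2, 0.1, 0.0, -0.1, 0.6]
```

Emit:
send_rows([
  [0,40,0,0,0,0,0.6],
  [0,80,0,0,0,0,0.6],
  [0,105,0,0,0,0,0.6],
  [0,118,0,0,0,0,0.6],
  [0,127,0,0,0,0,0.6],
  [0,127,0,0,0,0,0.6],
])

```text
clock: 39.78
eef_pos: [0.4371, 0.091, 0.0413]
orientation: [0.572, 0.416, -0.416, -0.572]
ft_force: [1.2, 0.1, 0.7]
opening: 0.602
```

Emit:
send_rows([
  [0,0,0,0,0,0,0],
  [0,0,0,0,0,0,0],
  [0,0,0,0,0,0,0],
  [0,0,0,0,0,0,0],
  [0,0,0,0,0,0,0],
  [0,0,0,0,0,0,0],
], grip_force=60)

```text
clock: 40.28
eef_pos: [0.4377, 0.091, 0.0443]
orientation: [0.574, 0.417, -0.414, -0.571]
ft_force: [0.3, -1.0, 7.1]
opening: 0.273
```

Emit:
send_rows([
  [0,-40,0,0,0,0,0],
  [0,-80,0,0,0,0,0],
  [0,-120,0,0,0,0,0],
  [0,-150,0,0,0,0,0],
  [0,-150,0,0,0,0,0],
])

```text
clock: 40.7
eef_pos: [0.4381, 0.0914, 0.1987]
orientation: [0.574, 0.419, -0.412, -0.57]
ft_force: [0.9, -1.0, -1.9]
opening: 0.274
```

```bash
python3 - <<'E'
from a import *
print(state()['opening'])
s,d=grab('side','30'); crop(s,250,80,420,220,4,'pics/c39.png'); upright(d,(.436,.091),zlo=.153,zhi=.22,r=.042)
C=mani(0,.135)[:2]; print(C)
plan([((*C,.19),Rt(72-6.8,0),0)])
E
```

```text
0.27441046956049875
upright c [0.4364 0.0915] yaw 12.5 n 422 rms 0.90
[ 0.54522382 -0.11846849]
now [0.4374 0.0914 0.1961] yaw 71.9 op 0.28 t 40.8 F [ 1.1  0.3 -2.3]
8 x [-166.2, 7.0, -167.5, 0.5, 6.7, 0.2, 0]
```

View pics/c39.png

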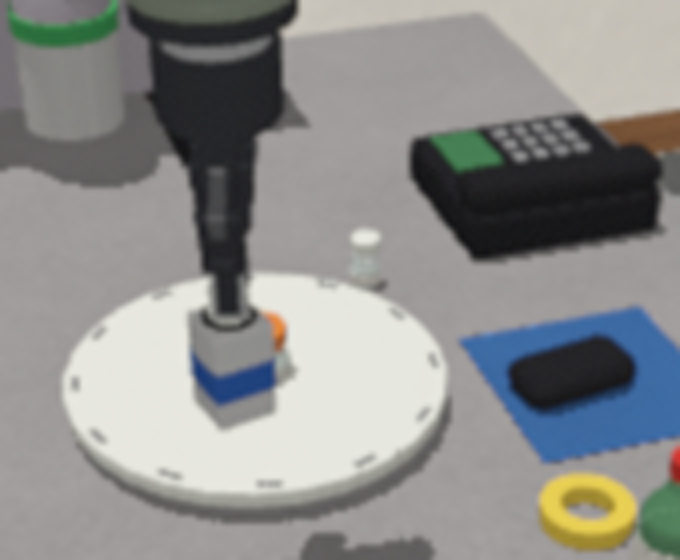

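Emit:
send_rows([
  [-166,7,-167,0.5,7,0,0],
  [-166,7,-167,0.5,7,0,0],
  [-166,7,-167,0.5,7,0,0],
  [-166,7,-167,0.5,7,0,0],
  [-166,7,-167,0.5,7,0,0],
  [-166,7,-167,0.5,7,0,0],
  [-166,7,-167,0.5,7,0,0],
  [-166,7,-167,0.5,7,0,0],
])

```text
clock: 41.42
eef_pos: [0.5432, -0.1198, 0.186]
orientation: [-0.595, -0.378, 0.38, 0.599]
ft_force: [-1.0, 0.8, -1.9]
opening: 0.275
```

```bash
python3 - <<'E'
from a import *
C=mani(0,.135)[:2]; print(C)
for k in 'ab':
    s,d=grab('side','31'+k); upright(d,C,zlo=.15,zhi=.213,r=.042)
crop(s,320,140,480,280,4,'pics/c40.png')
plan([])
print((Rt(65,0).inv()*R.from_quat(state()['orientation'])).as_rotvec(degrees=True))
E
```

```text
[ 0.54522382 -0.11846849]
upright c [ 0.5414 -0.1191] yaw 5.5 n 563 rms 0.82
upright c [ 0.5414 -0.1178] yaw 5.0 n 566 rms 0.84
now [ 0.5432 -0.1177  0.1867] yaw 65.0 op 0.28 t 41.5 F [ 0.   0.7 -1.7]
[ 0.33196502  0.04898114 -0.05039136]
```

View pics/c40.png

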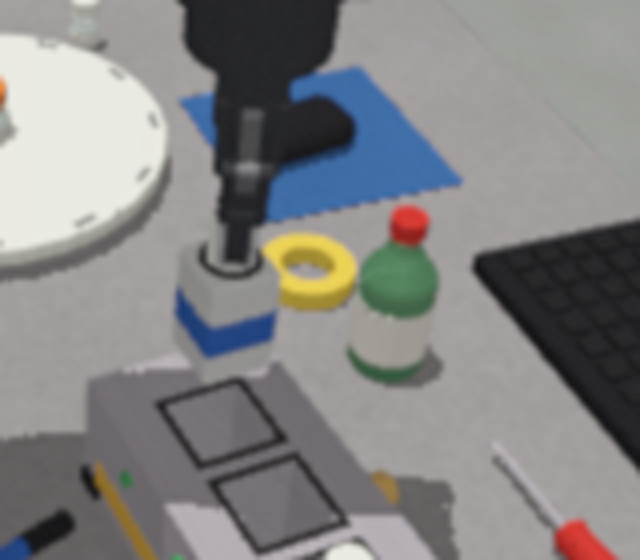

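Emit:
send_rows([
  [1.6,15,-3.4,0,0,0,0],
  [1.6,30,-3.4,0,0,0,0],
  [1.6,43,-3.4,0,0,0,0],
  [1.6,43,-3.4,0,0,0,0],
  [1.6,43,-3.4,0,0,0,0],
])

```text
clock: 41.93
eef_pos: [0.5471, -0.1176, 0.1444]
orientation: [-0.595, -0.379, 0.381, 0.598]
ft_force: [-0.1, 0.5, -1.6]
opening: 0.278
```

```bash
python3 - <<'E'
from a import *
C=mani(0,.135)[:2]; print(C)
for k in 'ab':
    s,d=grab('side','32'+k); upright(d,C,zlo=.104,zhi=.17,r=.042)
crop(s,320,180,480,320,4,'pics/c41.png')
plan([])
E
```

```text
[ 0.54522382 -0.11846849]
upright c [ 0.5453 -0.1169] yaw 5.3 n 512 rms 0.77
upright c [ 0.5457 -0.1174] yaw 5.3 n 512 rms 0.71
now [ 0.5476 -0.1182  0.1453] yaw 64.9 op 0.28 t 42.0 F [ 0.8 -0.7 -0.8]
```

View pics/c41.png

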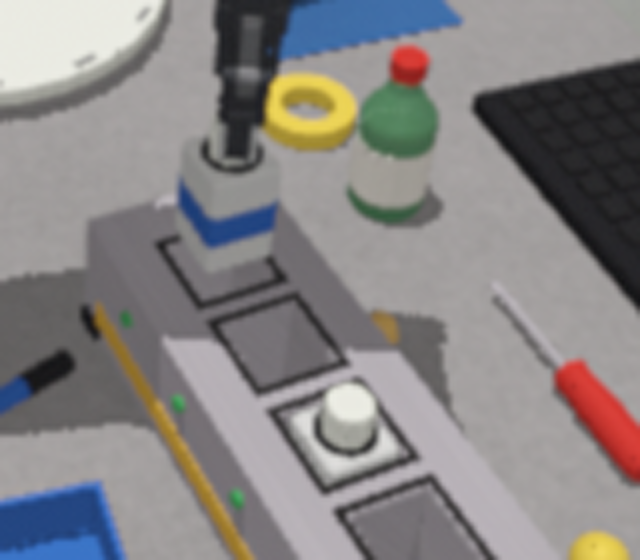

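Emit:
send_rows([
  [-0.9,6,-0.2,0,0,0,0],
  [-0.9,12,-0.2,0,0,0,0],
  [-0.9,18,-0.2,0,0,0,0],
  [-0.9,24,-0.2,0,0,0,0],
  [-0.9,24,-0.2,0,0,0,0],
])

```text
clock: 42.45
eef_pos: [0.5465, -0.1192, 0.1192]
orientation: [-0.595, -0.378, 0.38, 0.598]
ft_force: [-0.4, -0.1, -3.0]
opening: 0.274
```

Emit:
send_rows([
  [0,8,0,0,0,0,0],
  [0,16,0,0,0,0,0],
  [0,24,0,0,0,0,0],
  [0,32,0,0,0,0,0],
  [0,40,0,0,0,0,0],
  [0,48,0,0,0,0,0],
  [0,54,0,0,0,0,0],
  [0,54,0,0,0,0,0],
])

```text
clock: 43.12
eef_pos: [0.5464, -0.1192, 0.0652]
orientation: [-0.595, -0.378, 0.38, 0.598]
ft_force: [-1.4, 0.1, -1.7]
opening: 0.274
```

Emit:
send_rows([
  [0,2,0,0,0,0,0],
  [0,4,0,0,0,0,0],
  [0,4,0,0,0,0,0],
])

```text
clock: 43.37
eef_pos: [0.5469, -0.1193, 0.0624]
orientation: [-0.595, -0.379, 0.38, 0.598]
ft_force: [0.8, -0.1, -1.0]
opening: 0.276
```

Emit:
send_rows([
  [0,1.5,0,0,0,0,0],
  [0,3,0,0,0,0,0],
  [0,3,0,0,0,0,0],
])

```text
clock: 43.62
eef_pos: [0.5469, -0.1192, 0.0595]
orientation: [-0.595, -0.379, 0.38, 0.598]
ft_force: [-0.5, -0.1, -1.7]
opening: 0.277
```

Emit:
send_rows([
  [0,0.5,0,0,0,0,0],
  [0,1,0,0,0,0,0],
  [0,1,0,0,0,0,0],
])

```text
clock: 43.87
eef_pos: [0.5471, -0.1194, 0.0593]
orientation: [-0.596, -0.379, 0.38, 0.598]
ft_force: [-3.6, 0.5, 15.6]
opening: 0.274
```

Seated on the floor (15 N). Releasing and rising.

Emit:
send_rows([
  [0,0,0,0,0,0,0.4],
  [0,0,0,0,0,0,0.5],
  [0,0,0,0,0,0,0.55],
  [0,0,0,0,0,0,0.55],
  [0,-20,0,0,0,0,0.55],
  [0,-50,0,0,0,0,0.55],
  [0,-90,0,0,0,0,0.55],
  [0,-130,0,0,0,0,0.55],
])

```text
clock: 44.53
eef_pos: [0.5467, -0.1195, 0.1898]
orientation: [-0.595, -0.378, 0.38, 0.598]
ft_force: [1.1, 0.7, 0.8]
opening: 0.554
```

```bash
python3 - <<'E'
from a import *
s,d=grab('side','33'); crop(s,270,180,500,400,3,'pics/c42.png')
P=cloud('side',d)
for y in(.135,-.005):
    C=mani(0,y)[:2]; m=(P[...,2]>.095)&(P[...,2]<.125)&(np.hypot(P[...,0]-C[0],P[...,1]-C[1])<.03); q=P[m]; print(C,len(q),q.min(0),q.max(0),np.percentile(q[:,2],90))
D=Rdown(5.3)
# go beyond the lever: +x side
plan([((.50,-.20,.24),Rdown(30),0),((*mani(.085,-.155)[:2],.22),D,0)])
E
```

```text
[ 0.54522382 -0.11846849] 117 [ 0.52975069 -0.13316761  0.09529155] [ 0.55610995 -0.10723614  0.1141071 ] 0.11215044337747879
[ 0.55805838 -0.25787894] 157 [ 0.54607879 -0.27159562  0.09504676] [ 0.57235146 -0.2449238   0.11364837] 0.11211084508322014
now [ 0.5493 -0.1205  0.1972] yaw 64.9 op 0.55 t 44.6 F [ 1.2 -0.7 11.1]
7 x [-92.8, -43.0, 10.7, 0.2, 34.9, 0.2, 0]
8 x [35.8, 19.9, -250.9, -0.0, 24.7, -0.0, 0]
```

View pics/c42.png

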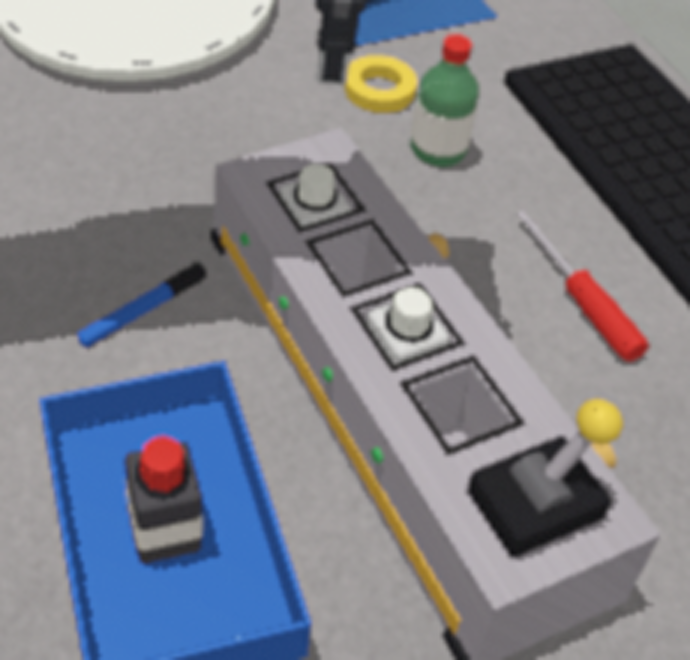

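```bash
python3 - <<'E'
from a import *
D=Rdown(5.3); C=mani(.029,-.155)[:2]; print(C)
plan([((.54,-.20,.24),Rdown(30),.8),((*C,.24),D,.8),((*C,.097),D,.8)])
E
```

```text
[ 0.60068757 -0.4045887 ]
now [ 0.5493 -0.1205  0.1972] yaw 64.9 op 0.55 t 44.6 F [ 1.2 -0.7 11.1]
7 x [-75.8, -42.8, -25.5, 0.2, 34.9, 0.2, 0.8]
7 x [-49.7, -0.1, -207.5, -0.0, 24.7, -0.0, 0.8]
5 x [0.0, 143.0, -0.1, -0.0, -0.0, -0.0, 0.8]
```

Emit:
send_rows([
  [-20,-43,-5,0,0,0,0.8],
  [-76,-43,-25,0,35,0,0.8],
  [-76,-43,-25,0,35,0,0.8],
  [-76,-43,-25,0,35,0,0.8],
  [-76,-43,-25,0,35,0,0.8],
  [-76,-43,-25,0,35,0,0.8],
  [-76,-43,-25,0,35,0,0.8],
  [-76,-43,-25,0,35,0,0.8],
])

```text
clock: 45.25
eef_pos: [0.5379, -0.1989, 0.2312]
orientation: [-0.682, -0.183, 0.185, 0.684]
ft_force: [0.1, -0.0, -0.1]
opening: 0.803
```

Emit:
send_rows([
  [-50,0,-207,0,24.7,0,0.8],
  [-50,0,-207,0,24.7,0,0.8],
  [-50,0,-207,0,24.7,0,0.8],
  [-50,0,-207,0,24.7,0,0.8],
  [-50,0,-207,0,24.7,0,0.8],
  [-50,0,-207,0,24.7,0,0.8],
  [-50,0,-207,0,24.7,0,0.8],
  [-50,0,-207,0,24.7,0,0.8],
])

```text
clock: 45.92
eef_pos: [0.5972, -0.4045, 0.2298]
orientation: [-0.705, -0.031, 0.034, 0.707]
ft_force: [-0.3, -0.2, 1.0]
opening: 0.801
```

```bash
python3 - <<'E'
from a import *
s,d=grab('side','34'); crop(s,360,150,560,370,3,'pics/c43.png')
D=Rdown(5.3); C=mani(.029,-.155)[:2]
plan([((*C,.097),D,.8)])
E
```

```text
now [ 0.5976 -0.4034  0.2304] yaw 5.3 op 0.80 t 46.0 F [-0.3  0.4 -0.2]
5 x [3.3, 133.4, -1.9, -0.2, 0.0, -0.2, 0.8]
```

View pics/c43.png

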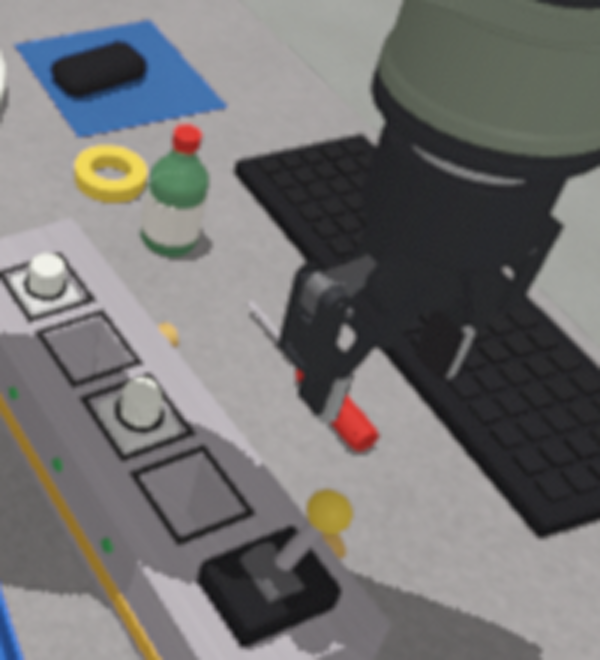

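Emit:
send_rows([
  [3,35,-2,0,0,0,0.8],
  [3,70,-2,0,0,0,0.8],
  [3,100,-2,0,0,0,0.8],
  [3,120,-2,0,0,0,0.8],
  [3,133,-2,0,0,0,0.8],
  [3,133,-2,0,0,0,0.8],
])

```text
clock: 46.47
eef_pos: [0.6001, -0.4027, 0.0955]
orientation: [-0.705, -0.031, 0.035, 0.708]
ft_force: [0.2, 0.5, -0.0]
opening: 0.8
```

Emit:
send_rows([
  [-12,0,0,0,0,0,0.8],
  [-24,0,0,0,0,0,0.8],
  [-36,0,0,0,0,0,0.8],
  [-46,0,0,0,0,0,0.8],
  [-56,0,0,0,0,0,0.8],
  [-64,0,0,0,0,0,0.8],
  [-70,0,0,0,0,0,0.8],
  [-70,0,0,0,0,0,0.8],
])

```text
clock: 47.13
eef_pos: [0.5305, -0.4112, 0.0993]
orientation: [-0.706, -0.032, 0.033, 0.707]
ft_force: [0.4, -0.7, 0.0]
opening: 0.802
```

```bash
python3 - <<'E'
from a import *
plan([])
s,d=grab('side','35'); crop(s,360,190,560,390,3,'pics/c44.png')
E
```

```text
now [ 0.5305 -0.4112  0.0993] yaw 5.2 op 0.80 t 47.1 F [ 0.4 -0.7  0. ]
```

View pics/c44.png

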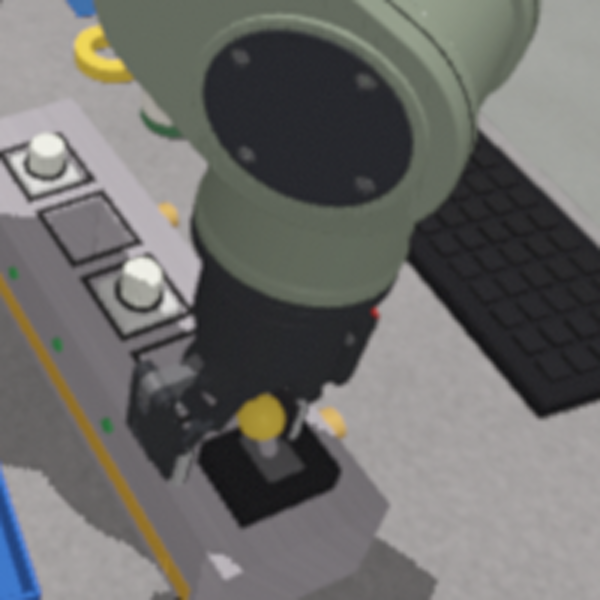

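Emit:
send_rows([
  [-3,0,0,0,0,0,0.8],
  [-6,0,0,0,0,0,0.8],
  [-8,0,0,0,0,0,0.8],
  [-8,0,0,0,0,0,0.8],
])

```text
clock: 47.52
eef_pos: [0.5233, -0.4118, 0.0981]
orientation: [-0.706, -0.032, 0.033, 0.707]
ft_force: [3.3, -0.2, 1.9]
opening: 0.801
```

Emit:
send_rows([
  [-1.5,0,0,0,0,0,0.8],
  [-3,0,0,0,0,0,0.8],
  [-3,0,0,0,0,0,0.8],
])

```text
clock: 47.77
eef_pos: [0.5222, -0.4118, 0.0986]
orientation: [-0.706, -0.033, 0.032, 0.707]
ft_force: [11.9, 0.9, 5.3]
opening: 0.805
```

```bash
cat >> h.py <<'E'
def ball(s):
    h=cv2.cvtColor(s,cv2.COLOR_BGR2HSV); m=cv2.inRange(h,(22,120,100),(35,255,255)); m[:300]=0; m[:,:425]=0;m[345:]=0;m[:,490:]=0
    v,u=np.nonzero(m); print('ball',u.mean(),v.mean(),len(u))
    for q in (0,.05,.1,.15,.2,.3): 
        a=q-.5; print(q,proj('side',mani(.06*np.sin(a),-.155,.107+.06*np.cos(a))).round(1))
E
python3 - <<'E'
from a import *
plan([])
s,d=grab('side','36'); ball(s)
E
```

```text
now [ 0.5222 -0.4118  0.0986] yaw 5.3 op 0.80 t 47.8 F [11.9  0.9  5.3]
ball 442.12041884816756 331.6125654450262 191
0 [[442.  331.3]]
0.05 [[443.4 330.4]]
0.1 [[444.9 329.4]]
0.15 [[446.4 328.5]]
0.2 [[447.8 327.6]]
0.3 [[450.8 326. ]]
```

Emit:
send_rows([
  [10,0,0,0,0,0,0.8],
  [19,0,0,0,0,0,0.8],
  [19,0,0,0,0,0,0.8],
  [19,-30,0,0,0,0,0.8],
  [19,-65,0,0,0,0,0.8],
  [19,-100,0,0,0,0,0.8],
  [19,-140,0,0,0,0,0.8],
  [19,-140,0,0,0,0,0.8],
])

```text
clock: 48.48
eef_pos: [0.5397, -0.4128, 0.2452]
orientation: [0.708, 0.033, -0.031, -0.705]
ft_force: [0.9, -0.8, 0.4]
opening: 0.803
```

Emit:
send_rows([
  [-30,-20,-60,0,0,0,0.8],
  [-60,-20,-120,0,0,0,0.8],
  [-60,-20,-150,0,0,0,0.8],
  [-60,-20,-150,0,0,0,0.8],
  [-60,-20,-150,0,0,0,0.8],
  [-60,-20,-150,0,0,0,0.8],
])

```text
clock: 48.98
eef_pos: [0.4901, -0.5688, 0.2561]
orientation: [-0.705, -0.029, 0.033, 0.708]
ft_force: [-0.4, -0.8, 0.1]
opening: 0.802
```

```bash
python3 - <<'E'
from a import *
plan([])
s,d=grab('side','37'); ball(s); crop(s,240,180,500,400,3,'pics/c45.png'); t,_=grab('top','37')
P=cloud('side',d)
for y in(.135,-.005):
    C=mani(0,y)[:2]; m=(P[...,2]>.095)&(P[...,2]<.125)&(np.hypot(P[...,0]-C[0],P[...,1]-C[1])<.03); q=P[m]; print(C,len(q),np.percentile(q[:,2],90))
E
```

```text
now [ 0.4901 -0.5688  0.2561] yaw 5.0 op 0.80 t 49.0 F [-0.4 -0.8  0.1]
ball 441.94329896907215 331.35051546391753 194
0 [[442.  331.3]]
0.05 [[443.4 330.4]]
0.1 [[444.9 329.4]]
0.15 [[446.4 328.5]]
0.2 [[447.8 327.6]]
0.3 [[450.8 326. ]]
[ 0.54522382 -0.11846849] 114 0.11224996651079705
[ 0.55805838 -0.25787894] 157 0.11191268191746966
```

View pics/c45.png

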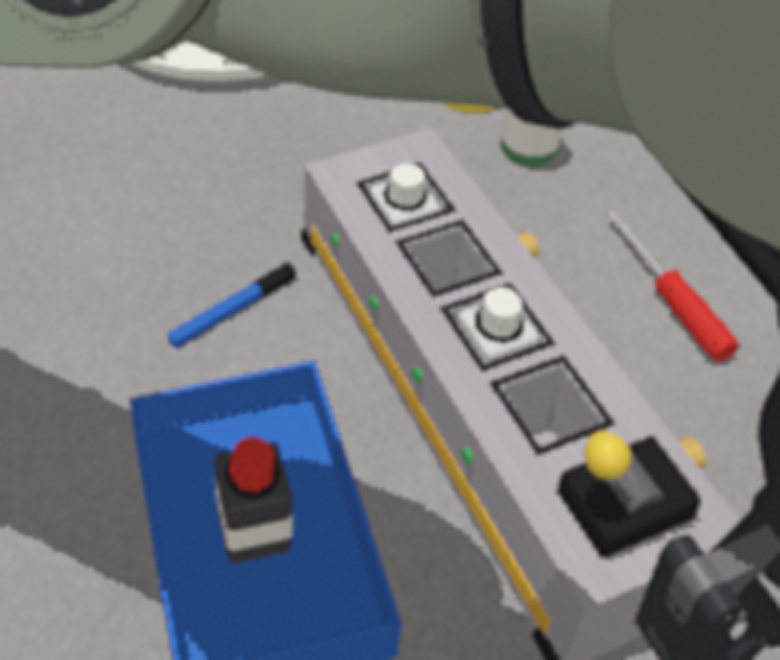

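View pics/top37.png

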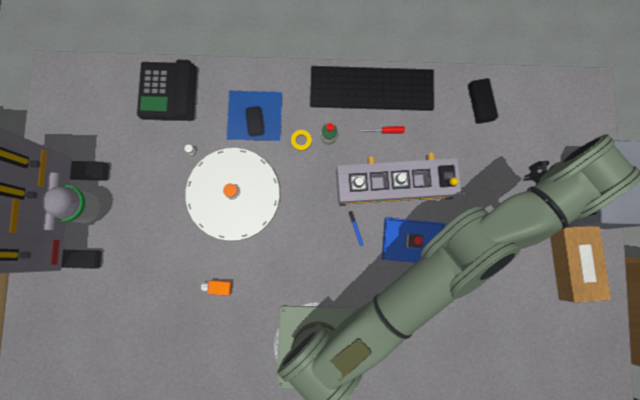

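Emit:
send_rows([
  [-20,-20,40,0,0,0,0.8],
  [-40,-40,80,0,0,0,0.8],
  [-40,-40,110,0,0,0,0.8],
  [-40,-40,110,0,0,0,0.8],
  [-40,-40,110,0,0,0,0.8],
  [-40,-40,110,0,0,0,0.8],
])

```text
clock: 49.58
eef_pos: [0.4413, -0.4541, 0.2998]
orientation: [-0.704, -0.032, 0.034, 0.708]
ft_force: [0.8, 1.5, 1.2]
opening: 0.798
```

```bash
python3 - <<'E'
from a import *
plan([])
s,d=grab('side','38'); ball(s)
print(job_done())
E
```

```text
now [ 0.4413 -0.4541  0.2998] yaw 5.3 op 0.80 t 49.6 F [0.8 1.5 1.2]
ball 442.0736842105263 331.3578947368421 190
0 [[442.  331.3]]
0.05 [[443.4 330.4]]
0.1 [[444.9 329.4]]
0.15 [[446.4 328.5]]
0.2 [[447.8 327.6]]
0.3 [[450.8 326. ]]
the job is handed in; nothing more can be done
None
```

The job is done and handed in at about 50 s of the 210 s limit; no verdict was reported.

- **What I did:** I swung the lever to bypass first. I then moved the one used cartridge from socket 2 to the middle of the tray. Each of the two fresh cartridges was stood upright on the bench, then seated in sockets 3 and 1. Last, I pulled the lever back against its stop.
- **Last checks:** The lever ball is within 0.1 px of where it should be at 0 rad. Both fresh cap tops measure 112 mm high against 111 mm for fully seated. The red cartridge stands upright in the tray. The jar, both bottles and the other bench items look undisturbed, and nothing touches the gripper.

**Disagreements and slips**
- **TCP offset:** The reported TCP lay about 40 mm beyond the real fingertips. My first lever push passed over the ball, so I corrected for this from the depth image.
- **Tilt limit:** The wrist could not tilt the tool outward far enough (joint 6 at its limit), so I stood the cartridges up with the tool tilted inward.
- **Set-down force:** Setting the first fresh cartridge down pressed it onto the bench with about 81 N at the wrist. That is under the 120 N wrist limit, and I backed off before releasing.

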